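Walk the heavy recorder home into its charging dock

TASK

Push the heavy heart recorder across the desk until it sits fully home in its charging dock: between the guides, square, its front pressing the sprung contact bar in until the bar bottoms out. It is too wide to pick up, so walk it forward with alternating pushes on its two rear corners, keeping it flat on the desk and never letting it slew more than fifteen degrees off the dock's line. How deep the bar sits differs from dock to dock, so feel for the end and don't ram it; don't touch the white connector block between the corners, and leave the other things where they are.

Things in the scene. Friction and masses are not known exactly. Their poses are not given: they have to be found in the camera images.
- recorder: flat heavy blue case (0.9 to 1.4 kg; sliding it takes very roughly 6 to 15 N, pushed at one corner some 4 to 12 N, more if the finger bears down on it), 110 mm deep (x) x 180 mm wide (y) x 64 mm high, with black corner bumpers (flush to 1 mm) and a screen on top. Origin at the centre of its underside; x points forward out of its front face (towards the dock), y to its left, z up
- corner_left (a point): middle of the bare part of the recorder's rear face at its left (+y) corner, 70 mm from the middle, 55 mm behind the centre, 32 mm up; axes as the recorder. The rear face is bare from 50 to 90 mm either side of the middle. A push here moves the case on and turns it clockwise seen from above, some 0.06 to 0.09 rad per 10 mm
- corner_right (a point): the same at the right (-y) rear corner, 70 mm right of the middle; a push here turns the case counter-clockwise, by as much
- front_mid (a point): middle of the recorder's front face, 32 mm above the desk; axes as the recorder
- connectors: the white connector block with black sockets that juts from the middle of the recorder's rear face: 100 mm wide, 22 mm out from the rear face, from 8 to 60 mm above the desk; fixed to the recorder. Origin at its lower edge on the rear face, axes as the recorder. Not to be touched
- dock: grey charging dock guides, fixed to the desk. Origin on the desk midway between the inner ends of the guides; x is the way the recorder goes in, y to the left, z up. Two guides 42 mm high, 16 mm thick, 190 mm apart (5 mm play each side of the recorder) run from x = 0 back to x = -40 mm; their ends flare out to about 220 mm apart at x = -88 mm
- holder: the dock's grey end block (50 mm high, at x = 24 to 44 mm) with the aluminium contact bar it carries (186 x 46 mm, square to x); origin and axes as the dock. The bar springs back 8 mm (1.5 N at first, 4.3 N at the end), then bottoms out, rigid. Bottomed, its face lies anywhere from x = -20 to 5 mm, not given by any reading. Over 45 N on it does damage
- clamp_a: bystander: red limb clamp, about 130 x 60 mm, 26 mm high, lying beside the dock; origin at the middle of its underside
- clamp_b: bystander: yellow limb clamp, same size, lying on the dock's other side; origin as before
- clamp_c: bystander: green limb clamp, same size, lying beyond the dock; origin as before
- spray: bystander: clear spray bottle, 62 mm across, 178 mm high; origin at the middle of its underside
- glue: bystander: glue stick standing upright, 29 mm across, 105 mm high; origin at the middle of its underside
- stapler: bystander: black stapler 140 x 34 mm, 50 mm high; origin at the middle of its underside
- mouse: bystander: black computer mouse 100 x 58 mm, 31 mm high; origin at the middle of its underside
- mug: bystander: white mug 80 mm across, 90 mm high; origin at the middle of its underside

How it is judged:
By the outcome, as a careful person would: the job done as asked, in the order asked, and still so for the second after the job is handed in, with the robot touching nothing.
It also fails if it takes over 67 s, if anything falls off the work surface, if the arm or the gripper's body presses on something with over 40 N, if the wrist force passes 120 N, or if a joint passes its speed limit or range.

ROBOT

A 6-joint arm with a two-finger parallel gripper is mounted at the origin on the work surface. World frame = base frame: x ahead of the robot, y to its left, z up, the work surface at z = 0. Lengths are in m, angles in rad, forces in N, time in s.
With the tool pointing down it reaches from about 0.35 to 0.975 m from the base axis. Payload 4.9 kg.
Tool frame: the origin (TCP) lies on the mounting face of the last link; the fingertips stand 173 mm ahead of it and the grasp point (between the pads) lies 155 mm ahead of it; x points along the fingers, z is the direction in which the jaws open and shut, and the axes are right-handed (so a half turn about x gives the same grasp; the last joint's range is limited). The gripper opens to 85 mm and grips with 20 to 120 N. Pads are 22 mm wide; open, the fingers measure 114 mm over their backs; the gripper's body (76 mm by 85 mm) begins 54 mm behind the grasp point. The pads swing forward as they close: fully open they stand 13 mm farther back than shut.
Start: joints at [-1.431, 0.053, 1.613, -0, 1.476, -0.119], TCP at [0.16, -0.604, 0.405] pointing down, gripper open.
Joint ranges: [-3.01, 3.01], [-1.01, 2.22], [0.06, 2.58], [-1.02, 4.17], [0.09, 2.62], [-3.14, 3.14]. Speed limits (rad/s): [2.57, 2.57, 3.14, 3.14, 3.14, 3.14].

INTERFACE

Orientations are given as a rotation vector (axis times angle).
In Python, from station import get_obs, get_image, get_calibration, finish_job, look_for, masks_of, tip_of gives the robot as it stands.
- The arm moves only by the tool carry_out, never from a script. Its argument "increments" is a list of rows, each a list of 3 entries, a list of its own where there are three numbers: the turn, a rotation vector about the world's x, y, z in units of 0.1 rad (1.0 is 0.1 rad), then the shift along the world's x, y, z in units of 20 mm (1.0 is 20 mm), then the opening, from 0 (shut) to 1 (fully open). A call has 1 to 8 rows; each row shifts and turns the pose as measured when the row begins; what a row does not reach is not made up. A row lasts 1/10 s, in which the tool goes at most 50 mm and 8.59 degrees, less where a joint would pass 70% of its speed; a pose out of reach is approached as far as the arm can. A call with a number of a shift or a turn outside -1 to 1 is refused whole. A call with a gripper value outside its range is refused whole. The fingers move at their own pace and stop on an object; "squeeze" is the grip in N (left out, the last holds). Time passes only in rows, so rows that do not move let the fingers close. It gives the time, the measured TCP pose, the force and the opening at its end, in the units of the state.
- get_obs(): the state, without advancing time (a new reading comes with each control period).
- get_image(name): name is "scene" or "top" or "wrist"; returns (picture, depth): 420x560x3 uint8, blue, green, red; 420x560 float32, m along the optical axis (not along the pixel's ray), 0 where there is no reading.
- get_calibration(name): a dict with "fx", "fy", "cx", "cy" (pixels), "position" and "orientation" of the camera in the world. Camera axes: x right, y down, z forward; pixel columns grow to the right and rows downward; lengths in m; the calibration is good to about 2 mm. A picture is of the moment at which its call begins: read the wrist's pose just before it. get_calibration takes no time and is no camera call; for the wrist camera it gives the pose at the moment of the call.
- finish_job(): hands the job in, once; it reports no verdict.
Trained networks look in the newest picture that a camera, given by its name, has taken for a name from the list of things; names that differ only in an ending like _2 or _b are one class to them, and where a whole thing is asked for, a point or a joint stands for the part that bears it (a point fixed in the world has none). Each returns a list of dicts, best first, with "p" (0 to 1); they miss things now and then, are a little off and sometimes report something else, mostly with a low value. They report only what shows in the picture. A call takes as long as a camera call.
- look_for(camera, query): "centre" ([column, row] in pixels, amid what is visible of it).
- masks_of(camera, query): "region" (420x560 bool, what is visible of it) and "centre" ([column, row] in pixels, amid what is visible of it).
- tip_of(camera, query): "centre" ([column, row] in pixels: a listed point, or the origin of a listed thing).
The state is a dict: "t": time; "q": joint angles; "dq": joint speeds; "effort": joint torques, N m; "tool_pos": TCP position; "tool_rot": TCP orientation; "contact_force": force on the tool from outside, world axes, zero at the start; "wrist_torque": the same for the moment, N m; "opening": finger opening in m.
Only numpy, scipy, OpenCV 4.12 (cv2) and the standard library are available. Lean on these libraries where they do the work, as an engineer would, in place of code of your own. Each camera call takes 0.05 s, during which the arm holds its last target.

## Working session

There is one attempt and no reset: what is moved stays moved. The work goes in short steps, Python scripts to look and compute and a tool call to move; the robot and the scene stay as the last step left them, time stands still between calls to the robot, and variables do not carry over. Pictures are saved under pics/ and viewed, and the job is handed in when it is done.

Besides the shell and the picture viewer there is one more tool, called after ">>>" as a command line: name --argument value ..., lists and objects as JSON in quotes. carry_out: Moves the arm, as the interface text tells. Shifts and turns lie within -1 to 1; 1 stands for 20 mm of shift or 0.1 rad of turn. Its arguments: {"type":"object","properties":{"increments":{"type":"array","items":{"type":"array"}},"squeeze":{"type":"number"}},"required":["increments"]}

```bash
mkdir -p pics; ls; python3 - <<'E'
from station import *
import cv2
o=get_obs(); print(o)
for n in ["scene","top"]:
    im,d=get_image(n); cv2.imwrite(f"pics/{n}0.png",im); c=get_calibration(n); print(n,c)
    for q in ["recorder","dock","holder","connectors","corner_left","corner_right","front_mid"]:
        print(q,[(r["p"],r["centre"]) for r in tip_of(n,q)][:3])
print(get_obs()["t"])
E
```

```text
pics
{'t': 0.0, 'q': array([-1.43100134e+00,  5.33467099e-02,  1.61428905e+00,  5.43390777e-06,
        1.47599257e+00, -1.19023949e-01]), 'dq': array([ 1.49783437e-03,  3.97188295e-05,  3.36454990e-04,  1.59598696e-03,
       -1.64888793e-03, -2.93718861e-04]), 'effort': array([-5.10326718e-04, -3.93686235e+01, -3.70174706e+01, -1.32787613e-04,
        7.07163315e-03, -8.78180089e-06]), 'tool_pos': array([ 0.15991073, -0.60391916,  0.40347191]), 'tool_rot': array([ 1.017858  ,  1.32207494, -1.01547731]), 'contact_force': array([0.310908  , 0.8712136 , 0.15075361]), 'wrist_torque': array([ 0.00679133, -0.00431325, -0.02448809]), 'opening': 0.08537296043372979}
scene {'fx': 444.63332197371034, 'fy': 444.63332197371034, 'cx': 280.41637650317114, 'cy': 206.72253035104924, 'position': array([ 1.35153259, -0.62413346,  0.74772378]), 'orientation': array([-1.99805009, -0.9533196 ,  0.51871557])}
recorder [(0.75, [313.8, 203.8]), (0.3, [337.6, 235.1])]
dock [(0.74, [339.6, 237.1])]
holder [(0.97, [339.6, 238.5])]
connectors [(0.43, [302.5, 198.1]), (0.24, [339.6, 237.5])]
corner_left [(0.83, [322.5, 186.4]), (0.72, [270.2, 255.4])]
corner_right [(0.95, [281.1, 198.4])]
front_mid [(0.86, [317.5, 205.0])]
top {'fx': 424.2549766327154, 'fy': 424.2549766327154, 'cx': 282.66374895284054, 'cy': 214.4491454768794, 'position': array([ 0.36802759, -0.02004129,  1.29697851]), 'orientation': array([-2.14225439,  2.11903813, -0.1516309 ])}
recorder [(0.7, [244.1, 224.7]), (0.21, [217.0, 237.0])]
dock [(0.81, [250.7, 175.3]), (0.74, [260.8, 243.0]), (0.39, [409.1, 182.3])]
holder [(0.73, [253.6, 176.6]), (0.29, [218.6, 234.3])]
connectors [(0.73, [243.4, 240.6])]
corner_left [(0.73, [215.0, 234.6])]
corner_right [(0.61, [157.1, 292.1]), (0.6, [261.8, 238.9])]
front_mid [(0.88, [245.3, 202.8]), (0.6, [255.6, 177.6])]
0.8
```

View pics/scene0.png

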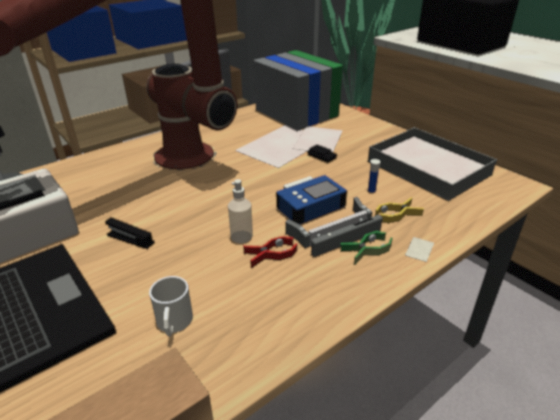

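View pics/top0.png

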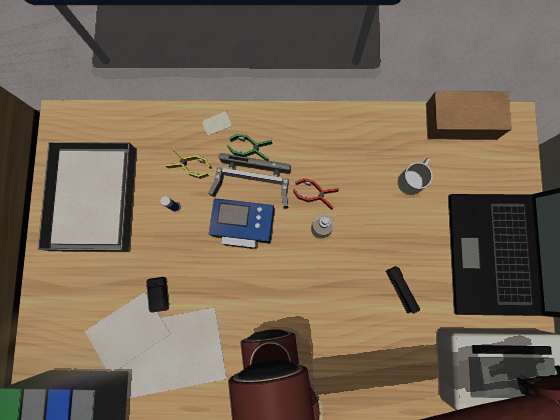

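```bash
cat > h.py <<'E'
from station import *
import cv2, numpy as np
from scipy.spatial.transform import Rotation as R
def cloud(n):
    c=get_calibration(n); im,d=get_image(n)
    v,u=np.mgrid[0:420,0:560]
    P=np.stack([(u-c["cx"])/c["fx"]*d,(v-c["cy"])/c["fy"]*d,d],-1)
    W=P@R.from_rotvec(c["orientation"]).as_matrix().T+c["position"]
    W[d==0]=np.nan
    return im,d,W
def raster(W,im,x0,x1,y0,y1,s=1000):
    # ortho height/colour map
    pass
E
python3 - <<'E'
from h import *
im,d,W=cloud("top")
print(W[300,180],W[200,350])
cv2.imwrite("pics/crop0.png",cv2.resize(im[120:270,150:350],None,fx=4,fy=4,interpolation=cv2.INTER_CUBIC))
z=W[120:270,150:350,2]
cv2.imwrite("pics/z0.png",cv2.resize(cv2.applyColorMap((np.nan_to_num(z).clip(0,.08)/.08*255).astype(np.uint8),cv2.COLORMAP_JET),None,fx=4,fy=4,interpolation=cv2.INTER_NEAREST))
for q in ["recorder","dock","holder","connectors"]:
    for r in masks_of("top",q)[:2]:
        m=r["region"]; p=W[m]; print(q,r["p"],m.sum(),np.nanmedian(p,0),np.nanmin(p,0),np.nanmax(p,0))
        if q=="recorder":
            k=m&(W[...,2]>.056); print(cv2.minAreaRect((W[k][:,:2]*1000).astype(np.float32)))
E
```

```text
[0.31243404 0.30810699 0.00519041] [ 0.62370042 -0.20527216 -0.0009882 ]
recorder 0.77 2624 [0.5414686  0.12561368 0.06396426] [ 0.46876255  0.03120527 -0.0051499 ] [0.62067882 0.2317133  0.07229999]
((539.3621826171875, 126.55387878417969), (179.388427734375, 132.98776245117188), 84.01506805419922)
dock 0.84 1600 [0.70412787 0.10066872 0.04335056] [ 0.5951316  -0.01795663 -0.00636764] [0.76820456 0.2270592  0.05966587]
dock 0.33 670 [0.32963936 0.37173397 0.02782454] [ 0.27609758  0.34134555 -0.00231749] [0.37996767 0.40926402 0.03650176]
holder 0.65 1183 [0.71589682 0.09471043 0.04546188] [ 0.67060403 -0.01793319 -0.00452703] [0.75624438 0.20185374 0.05966587]
connectors 0.64 293 [0.4832794  0.13236258 0.05946478] [0.46876255 0.08240222 0.01389105] [0.49832357 0.18229413 0.06757533]
connectors 0.27 332 [ 0.64342586 -0.09391204  0.02399418] [ 5.94141108e-01 -1.65496112e-01 -3.69216772e-04] [ 0.68353881 -0.02773416  0.03325993]
```

View pics/crop0.png

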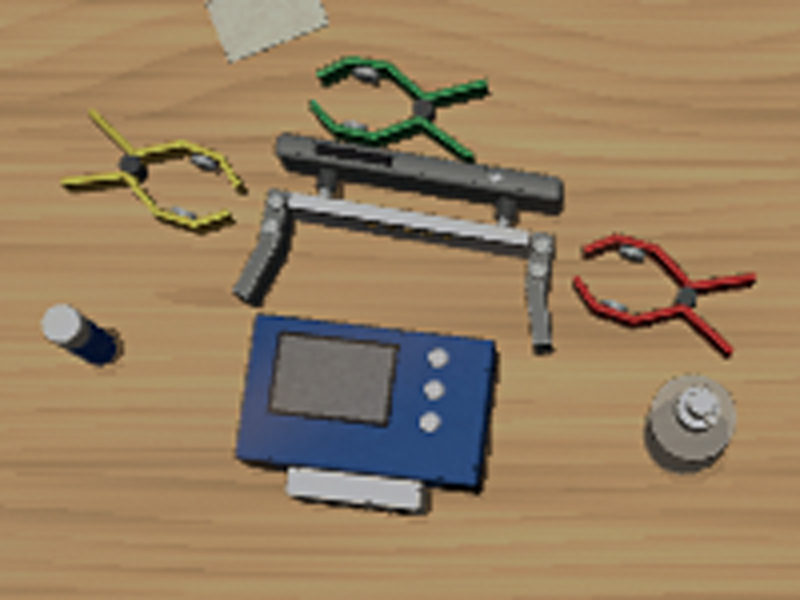

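View pics/z0.png

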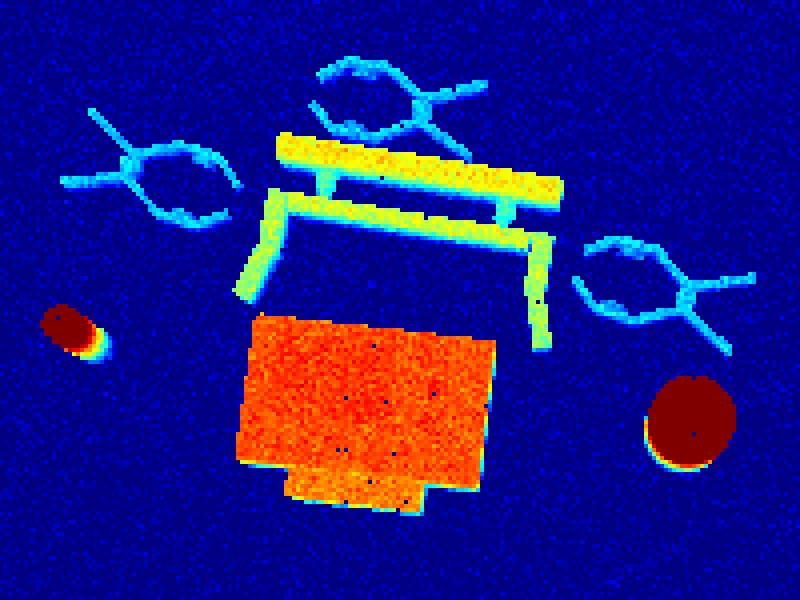

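```bash
cat >> h.py <<'E'
from scipy.optimize import minimize
from scipy.ndimage import label
def rays(n):
    c=get_calibration(n)
    v,u=np.mgrid[0:420,0:560]
    D=np.stack([(u-c["cx"])/c["fx"],(v-c["cy"])/c["fy"],np.ones(u.shape)],-1)@R.from_rotvec(c["orientation"]).as_matrix().T
    return c["position"],D
def plane(n,z):
    p,D=rays(n); s=(z-p[2])/D[...,2]; return (p+D*s[...,None])[...,:2]
def box_sd(q,b): # inside positive
    return np.minimum(np.minimum(q[...,0]-b[0],b[1]-q[...,0]),np.minimum(q[...,1]-b[2],b[3]-q[...,1]))
def fit(xy,lab,boxes,p0,soft=.0012):
    def f(p):
        c,s=np.cos(p[2]),np.sin(p[2]); e=xy-p[:2]; q=np.stack([c*e[...,0]+s*e[...,1],-s*e[...,0]+c*e[...,1]],-1)
        sd=np.max([box_sd(q,b) for b in boxes],0)
        return np.mean((1/(1+np.exp(-(sd/soft).clip(-30,30)))-lab)**2)*1000
    best=None
    for dth in (0,.05,-.05):
        p=np.array(p0,float)+[0,0,dth]
        r=minimize(f,p,method="Nelder-Mead",options=dict(initial_simplex=p+np.vstack([np.zeros(3),np.diag([.008,.008,.05])]),xatol=1e-5,fatol=1e-5,maxiter=800))
        if best is None or r.fun<best.fun: best=r
    return best.x,best.fun
def recorder(W,p0,n="top"):
    xy=plane(n,.064)
    near=np.hypot(xy[...,0]-p0[0],xy[...,1]-p0[1])<.17
    lab=(W[...,2]>.055)&(W[...,2]<.08)
    # exclude connector zone: fit with case box plus connector (height 60)
    return fit(xy[near],lab[near].astype(float),[(-.055,.055,-.09,.09),(-.077,-.05,-.05,.05)],p0)
E
python3 - <<'E'
from h import *
im,d,W=cloud("top")
rp=recorder(W,[.546,.126,-.1]); print("rec",rp)
h=W[...,2]
xy=plane("top",.05)
reg=np.hypot(xy[...,0]-.70,xy[...,1]-.1)<.2
lab=reg&(h>.035)&(xy[...,0]>.62)
L,n=label(lab)
for i in range(1,n+1):
    m=L==i
    if m.sum()>60: print(i,m.sum(),np.median(h[m]),cv2.minAreaRect((W[m][:,:2]*1000).astype(np.float32)))
# holder block
import sys
np.save("W0.npy",W)
E
```

```text
rec (array([ 0.54966738,  0.12535885, -0.10641194]), np.float64(4.607367753053734))
1 542 0.049326870633576325 ((724.5518188476562, 92.46990203857422), (220.6402130126953, 34.85086441040039), 80.88627624511719)
3 535 0.04436645264551564 ((668.7335205078125, 109.43595886230469), (237.6269073486328, 85.20189666748047), 87.361083984375)
```

```bash
python3 - <<'E'
from h import *
W=np.load("W0.npy"); h=W[...,2]
xy=W[...,:2]
p=np.array([.691,.098,-.159])
def loc(p,xy=xy):
    c,s=np.cos(p[2]),np.sin(p[2]); e=xy-p[:2]; return np.stack([c*e[...,0]+s*e[...,1],-s*e[...,0]+c*e[...,1]],-1)
q=loc(p)
blk=(q[...,0]>.012)&(q[...,0]<.06)&(abs(q[...,1])<.13)
print("block",fit(xy[blk],(h[blk]>.042)*1.,[(.024,.044,-.11,.11)],p))
for w in (.11,.112,.115): 
    print(w,fit(xy[blk],(h[blk]>.042)*1.,[(.024,.044,-w,w)],p))
g=(q[...,0]>-.042)&(q[...,0]<.02)&(abs(q[...,1])>.093)&(abs(q[...,1])<.135)
print("guides",fit(xy[g],(h[g]>.03)*1.,[(-.04,0,.095,.111),(-.04,0,-.111,-.095)],p))
# combined
a=blk|g
a&=~((q[...,0]<.022)&(abs(q[...,1])<.093))
P,l=fit(xy[a],(h[a]>.034)*1.,[(.024,.044,-.11,.11),(-.04,0,.095,.111),(-.04,0,-.111,-.095)],p);print("comb",P,l)
q=loc(P)
# bar
b=(abs(q[...,1])<.085)&(q[...,0]>-.06)&(q[...,0]<.022)&(h>.035)
for y in np.arange(-.08,.08,.02):
    m=b&(abs(q[...,1]-y)<.01); print(y,q[m][:,0].min().round(4),np.percentile(q[m][:,0],[10,50,90]).round(4),np.median(h[m]))
# ortho view
rec=np.array([.5497,.1254,-.1064]); print("rec in dock",loc(P,rec[:2]),np.degrees(rec[2]-P[2]))
im=cv2.imread("pics/top0.png"); 
E
```

```text
block (array([ 0.69980551,  0.09705213, -0.15797683]), np.float64(60.19812707873462))
0.11 (array([ 0.69980551,  0.09705213, -0.15797683]), np.float64(60.19812707873462))
0.112 (array([ 0.70001375,  0.09832203, -0.15781021]), np.float64(60.26137831261123))
0.115 (array([ 0.70039715,  0.10060066, -0.15828515]), np.float64(63.04128174043408))
guides (array([ 0.6932209 ,  0.09857123, -0.16418467]), np.float64(86.21376753640772))
comb [ 0.69901439  0.09796263 -0.15942917] 98.15871467316438
-0.08 -0.0134 [-0.0128 -0.005   0.0147] 0.04530639722749319
-0.06 -0.014 [-0.013  -0.0069  0.0055] 0.045681227649742695
-0.039999999999999994 -0.0151 [-0.0141 -0.0095 -0.0031] 0.04499541997316392
-0.01999999999999999 -0.0147 [-0.0137 -0.0088 -0.0032] 0.04597836099742336
1.3877787807814457e-17 -0.0146 [-0.014  -0.0099 -0.0038] 0.04626517213537362
0.020000000000000018 -0.0146 [-0.0138 -0.0091 -0.0033] 0.045794299348827505
0.04000000000000002 -0.0148 [-0.0135 -0.0088 -0.0034] 0.04721260054723997
0.06000000000000001 -0.0148 [-0.0134 -0.0064  0.016 ] 0.045241663856935066
rec in dock [-0.1517766   0.00338506] 3.0383475675535285
```

```bash
cat >> h.py <<'E'
def toworld(P,pts):
    c,s=np.cos(P[2]),np.sin(P[2]); pts=np.asarray(pts,float)
    return np.c_[P[0]+c*pts[:,0]-s*pts[:,1],P[1]+s*pts[:,0]+c*pts[:,1],pts[:,2]]
def todock(P,xy):
    c,s=np.cos(P[2]),np.sin(P[2]); e=np.asarray(xy)[...,:2]-P[:2]; return np.stack([c*e[...,0]+s*e[...,1],-s*e[...,0]+c*e[...,1]],-1)
def proj(n,pw):
    c=get_calibration(n); pc=(pw-c["position"])@R.from_rotvec(c["orientation"]).as_matrix()
    return np.c_[pc[:,0]/pc[:,2]*c["fx"]+c["cx"],pc[:,1]/pc[:,2]*c["fy"]+c["cy"]]
def rect(b,z): return [[b[0],b[2],z],[b[1],b[2],z],[b[1],b[3],z],[b[0],b[3],z]]
def overlay(n,im,items,roi,k,fn):
    r0,r1,c0,c1=roi; o=cv2.resize(im[r0:r1,c0:c1],None,fx=k,fy=k,interpolation=cv2.INTER_CUBIC)
    for P,b,z,col in items:
        u=(proj(n,toworld(P,rect(b,z)))-[c0-.5,r0-.5])*k
        cv2.polylines(o,[u.round().astype(np.int32)],True,col,1)
    cv2.imwrite(fn,o)
def items(dock,rec):
    it=[(dock,(.024,.044,-.11,.11),.05,(0,0,255))]
    it+=[(dock,(-.04,0,s*.103-.008,s*.103+.008),.042,(0,255,255)) for s in(1,-1)]
    it+=[(rec,(-.055,.055,-.09,.09),.064,(0,255,0)),(rec,(-.077,-.055,-.05,.05),.06,(255,255,0))]
    return it
E
python3 - <<'E'
from h import *
im=cv2.imread("pics/top0.png")
overlay("top",im,items([.699,.098,-.1594],[.5497,.1254,-.1064]),(130,260,190,310),6,"pics/ov0.png")
im=cv2.imread("pics/scene0.png")
overlay("scene",im,items([.699,.098,-.1594],[.5497,.1254,-.1064]),(160,270,260,400),5,"pics/ov0s.png")
E
```

```text
(no output)
```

View pics/ov0.png

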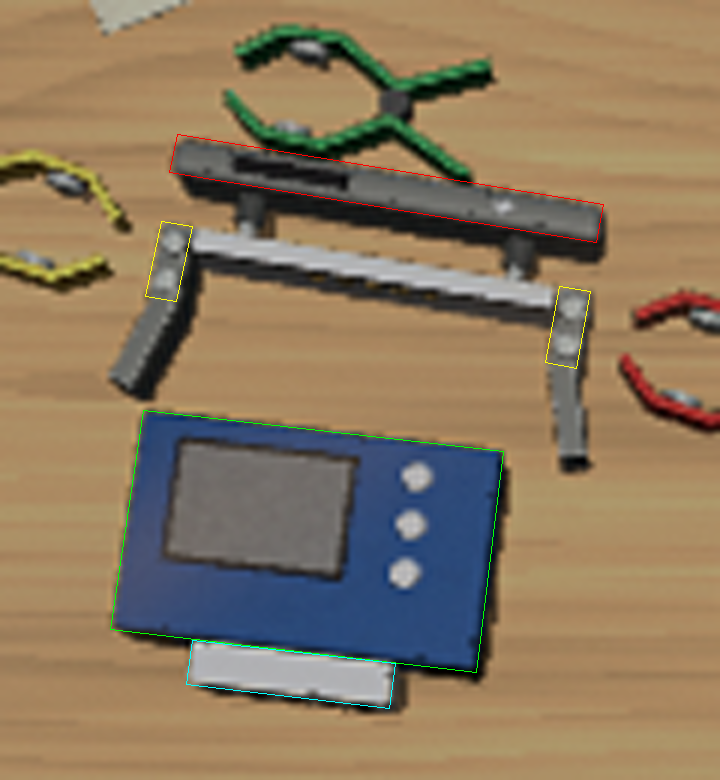

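View pics/ov0s.png

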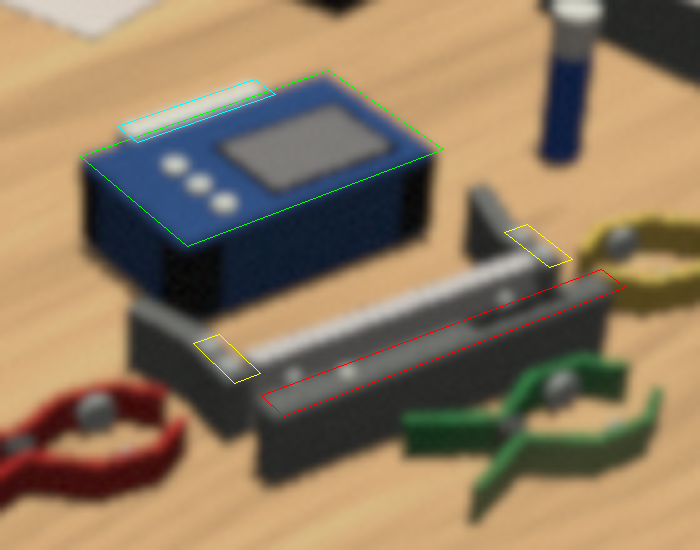

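```bash
cat > st.py <<'E'
from h import *
DOCK=np.array([.6968,.0975,-.16])
def state(quiet=False):
    o=get_obs(); T=R.from_rotvec(o["tool_rot"]).as_matrix()
    tip=o["tool_pos"]+T[:,0]*.173
    if not quiet: print("t %.2f tcp %s tip %s tipdock %s F %s jaw_yaw %.3f xaxis %s open %.3f"%(o["t"],o["tool_pos"].round(4),tip.round(4),todock(DOCK,tip).round(4),o["contact_force"].round(1),np.arctan2(T[1,2],T[0,2]),T[:,0].round(3),o["opening"]))
    return o,T,tip
def turn_to(T,yaw):
    z=np.array([np.cos(yaw),np.sin(yaw),0]);x=np.array([0,0,-1.]);G=np.c_[x,np.cross(z,x),z]
    return R.from_matrix(G@T.T).as_rotvec()
E
python3 - <<'E'
from st import *
o,T,tip=state()
for y in (np.pi/2-.16,-np.pi/2-.16): print(turn_to(T,y)/.1)
print(o["q"])
print(todock(DOCK,np.array([.5497,.1254])),-.1064+.16)
rec=[.5497,.1254,-.1064]
print(toworld(rec,[[-.055,.07,.03],[-.055,-.07,.03],[-.1,.075,.03],[-.1,-.075,.03]]))
E
```

```text
t 1.10 tcp [ 0.16   -0.6042  0.4047] tip [ 0.16   -0.6042  0.2317] tipdock [-0.4182 -0.7782] F [ 0.4 -0.2  0.4] jaw_yaw -1.312 xaxis [ 0. -0. -1.] open 0.085
[-2.40838494e-04  2.34503887e-04  2.72279729e+01]
[ 1.69727188e-04  1.74311995e-04 -4.18795359e+00]
[-1.43099271e+00  5.26881193e-02  1.61289610e+00  1.85169966e-05
  1.47599283e+00 -1.18993499e-01]
[-0.14966611  0.00410793] 0.05360000000000001
[[0.50244499 0.2008451  0.03      ]
 [0.48757708 0.06163682 0.03      ]
 [0.45823047 0.2105958  0.03      ]
 [0.44230056 0.06144407 0.03      ]]
```

>>> carry_out --increments '[[[0, 0, -0.6], [0.8, 1, 0], 0], [[0, 0, -0.6], [0.8, 1, 0], 0], [[0, 0, -0.6], [0.8, 1, 0], 0], [[0, 0, -0.6], [0.8, 1, 0], 0], [[0, 0, -0.6], [0.8, 1, 0], 0], [[0, 0, -0.6], [0.8, 1, 0], 0], [[0, 0, -0.6], [0.8, 1, 0], 0], [[0, 0, 0], [0.8, 1, 0], 0]]'

```text
t: 1.9
tool_pos: [0.2896, -0.4401, 0.4048]
tool_rot: [1.343, 1.115, -1.345]
contact_force: [-0.5, 0.1, 0.1]
opening: 0.0001
```

```bash
python3 - <<'E'
from st import *
o,T,tip=state();print(turn_to(T,-np.pi/2-.16)/.1,o["q"].round(2))
E
```

```text
t 1.90 tcp [ 0.2896 -0.4401  0.4048] tip [ 0.2896 -0.4403  0.2318] tipdock [-0.3163 -0.5958] F [-0.5  0.1  0.1] jaw_yaw -1.756 xaxis [-0.    -0.001 -1.   ] open 0.000
[ 1.17741249e-02 -1.94131260e-04  2.50942458e-01] [-1.13 -0.18  1.84 -0.    1.49  0.63]
```

>>> carry_out --increments '[[[0, 0, 0], [0.8, 1, 0], 0], [[0, 0, 0], [0.8, 1, 0], 0], [[0, 0, 0], [0.8, 1, 0], 0], [[0, 0, 0.1], [0.8, 1, 0], 0], [[0, 0, 0.1], [0.8, 1, 0], 0], [[0, 0, 0], [0.8, 1, 0], 0], [[0, 0, 0], [0.8, 1, 0], 0], [[0, 0, 0], [0.8, 1, 0], 0]]'

```text
t: 2.7
tool_pos: [0.4219, -0.2725, 0.4062]
tool_rot: [1.328, 1.122, -1.329]
contact_force: [-0.5, -0.2, -0.2]
opening: 0.0004
```

>>> carry_out --increments '[[[0, 0, 0], [0.6, 1, 0], 0], [[0, 0, 0], [0.5, 1, 0], 0], [[0, 0, 0], [0.5, 1, 0], 0], [[0, 0, 0], [0, 1, 0], 0], [[0, 0, 0], [0, 1, 0], 0], [[0, 0, 0], [0, 1, 0], 0], [[0, 0, 0], [0, 1, 0], 0], [[0, 0, 0], [0, 1, 0], 0]]'

```text
t: 3.5
tool_pos: [0.4562, -0.105, 0.4072]
tool_rot: [1.328, 1.12, -1.326]
contact_force: [0.3, 0.0, -0.0]
opening: -0.0002
```

>>> carry_out --increments '[[[0, 0, 0], [0, 1, 0], 0], [[0, 0, 0], [0, 1, 0], 0], [[0, 0, 0], [0, 1, 0], 0], [[0, 0, 0], [0, 1, 0], 0], [[0, 0, 0], [0, 1, 0], 0], [[0, 0, 0], [0, 1, 0], 0], [[0, 0, 0], [0, 1, 0], 0], [[0, 0, 0], [0, 1, 0], 0]]'

```text
t: 4.3
tool_pos: [0.4549, 0.0618, 0.4086]
tool_rot: [1.33, 1.117, -1.324]
contact_force: [0.5, 0.0, 0.2]
opening: -0.0001
```

```bash
python3 - <<'E'
from st import *
o,T,tip=state();print(turn_to(T,-np.pi/2-.16)/.1,o["q"].round(2))
E
```

```text
t 4.30 tcp [0.4549 0.0618 0.4086] tip [0.4564 0.0609 0.2356] tipdock [-0.2315 -0.0744] F [0.5 0.  0.2] jaw_yaw -1.735 xaxis [ 0.009 -0.005 -1.   ] open -0.000
[0.05283722 0.08684083 0.03804778] [-0.03 -0.37  1.98 -0.01  1.52  1.71]
```

>>> carry_out --increments '[[[0, 0, 0], [0, 1, -0.7], 0], [[0, 0, 0], [0, 1, -0.7], 0], [[0, 0, 0], [0, 1, -0.7], 0], [[0, 0, 0], [0, 1, -0.7], 0], [[0.05, 0.1, 0], [0, 1, -0.7], 0], [[0, 0, 0], [0, 1, -0.7], 0], [[0, 0, 0], [0, 1, -0.7], 0], [[0, 0, 0], [0, 0.4, -0.7], 0]]'

```text
t: 5.1
tool_pos: [0.4547, 0.2173, 0.2976]
tool_rot: [1.333, 1.123, -1.319]
contact_force: [-0.1, -0.2, 0.4]
opening: 0.0002
```

```bash
python3 - <<'E'
from st import *
o,T,tip=state();print(turn_to(T,-np.pi/2-.16)/.1,o["q"].round(2))
im,d=get_image("wrist"); cv2.imwrite("pics/w1.png",im)
im,d=get_image("scene"); cv2.imwrite("pics/s1.png",cv2.resize(im[60:300,160:460],None,fx=2.5,fy=2.5))
E
```

```text
t 5.10 tcp [0.4547 0.2173 0.2976] tip [0.4563 0.2175 0.1246] tipdock [-0.2565  0.0801] F [-0.1 -0.2  0.4] jaw_yaw -1.733 xaxis [ 0.01   0.001 -1.   ] open 0.000
[-0.01148028  0.09517225  0.018311  ] [ 0.3  -0.15  1.99 -0.    1.29  2.03]
```

View pics/s1.png

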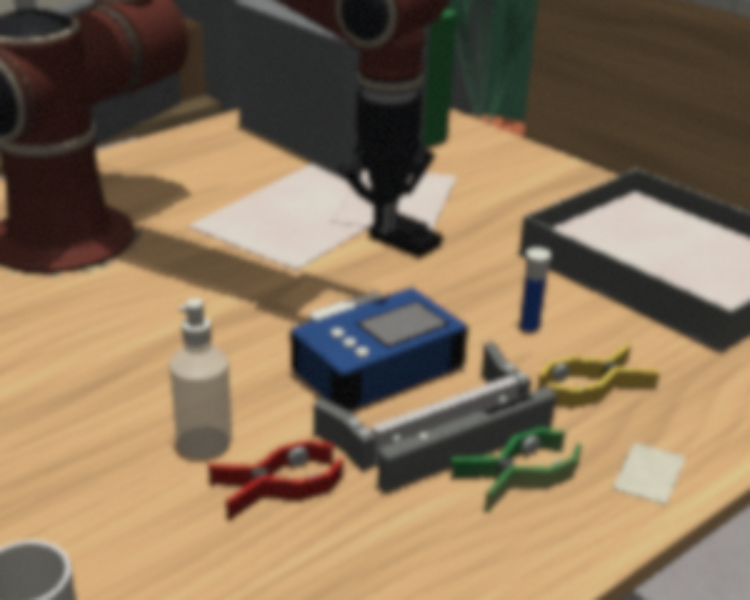

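View pics/w1.png

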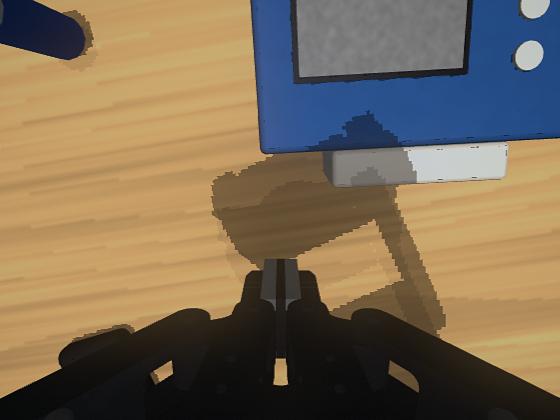

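>>> carry_out --increments '[[[0, 0, 0], [0, -0.1, -0.9], 0], [[0, 0, 0], [0, -0.1, -0.9], 0], [[0, 0, 0], [0, -0.1, -0.9], 0], [[0, 0, 0], [0, -0.1, -0.9], 0], [[0, 0, 0], [0, 0, -0.9], 0], [[0, 0, 0], [0.4, 0, -0.4], 0], [[0, 0, 0], [0.5, -0.1, 0], 0]]'

```text
t: 5.9
tool_pos: [0.4744, 0.2013, 0.1994]
tool_rot: [1.335, 1.117, -1.321]
contact_force: [-0.4, 0.1, 0.0]
opening: -0.0003
```

```bash
cat >> st.py <<'E'
def meas(p0,save=None):
    im,d,W=cloud("top"); rp,l=recorder(W,p0)
    rd=todock(DOCK,rp[:2]); print("rec world",rp.round(4),"loss %.1f"%l,"in dock x %.4f y %.4f th %.4f  front %.4f"%(rd[0],rd[1],rp[2]-DOCK[2],rd[0]+.055))
    np.save("rec.npy",rp)
    if save: overlay("top",im,items(DOCK,rp),(130,280,180,330),5,save)
    o,T,tip=state()
    print("tip in rec",todock(rp,tip).round(4))
    return rp
E
python3 - <<'E'
from st import *
meas([.5497,.1254,-.1064],"pics/m1.png")
E
```

```text
rec world [ 0.5503  0.124  -0.1149] loss 33.2 in dock x -0.1488 y 0.0028 th 0.0451  front -0.0938
t 5.95 tcp [0.476  0.2011 0.2005] tip [0.4787 0.2008 0.0275] tipdock [-0.2318  0.0672] F [-0.4 -0.1  0.6] jaw_yaw -1.736 xaxis [ 0.015 -0.002 -1.   ] open -0.000
tip in rec [-0.08    0.0681]
```

View pics/m1.png

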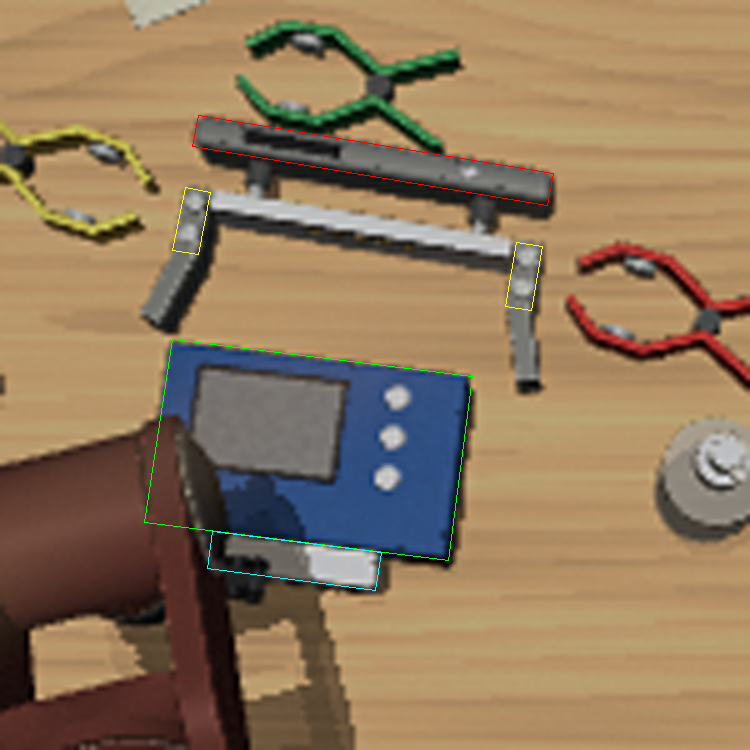

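```bash
cat >> h.py <<'E'
def _samples(n,W,p0):
    xy=plane(n,.064); near=np.hypot(xy[...,0]-p0[0],xy[...,1]-p0[1])<.15
    h=np.nan_to_num(W[...,2],nan=9.)
    occ=cv2.dilate((h>.078).astype(np.uint8),np.ones((5,5)))>0
    k=near&~occ; 
    return xy[k],((h>.055)&(h<.078))[k].astype(float)
def recorder(W,p0,n="top"):
    xy,l=_samples(n,W,p0)
    return fit(xy,l,[(-.055,.055,-.09,.09),(-.077,-.05,-.05,.05)],p0)
E
python3 - <<'E'
from st import *
W0=np.load("W0.npy"); print(recorder(W0,[.55,.125,-.1]))
p=np.array([.5497,.1254,-.1064])
meas(p)
im,d,W=cloud("scene"); print("scene",recorder(W,p,"scene"))
E
```

```text
(array([ 0.54964309,  0.1253163 , -0.10610501]), np.float64(5.043142228231244))
rec world [ 0.5497  0.1256 -0.1066] loss 5.4 in dock x -0.1497 y 0.0043 th 0.0534  front -0.0947
t 6.00 tcp [0.4759 0.2015 0.2011] tip [0.4786 0.2013 0.0282] tipdock [-0.232   0.0677] F [-0.2  0.1 -0.6] jaw_yaw -1.737 xaxis [ 0.016 -0.001 -1.   ] open -0.000
tip in rec [-0.0788  0.0677]
scene (array([ 0.55598138,  0.11874159, -0.11471985]), np.float64(21.004699301408596))
```

>>> carry_out --increments '[[[0, 0, 0], [0.1, 0.45, -0.2], 0], [[0, 0, 0], [0.4, 0, 0], 0], [[0, 0, 0], [0.3, 0, 0], 0], [[0, 0, 0], [0.3, 0, 0], 0], [[0, 0, 0], [0.3, 0, 0], 0]]'

```text
t: 6.55
tool_pos: [0.5037, 0.2128, 0.1988]
tool_rot: [1.336, 1.122, -1.322]
contact_force: [-5.7, 2.2, 4.1]
opening: 0.0001
```

```bash
python3 - <<'E'
from st import *
meas(np.load("rec.npy"))
E
```

```text
rec world [ 0.5549  0.1235 -0.2084] loss 4.3 in dock x -0.1442 y 0.0030 th -0.0484  front -0.0892
t 6.60 tcp [0.5046 0.2128 0.199 ] tip [0.5064 0.2132 0.026 ] tipdock [-0.2064  0.0839] F [-2.1  2.  -1.2] jaw_yaw -1.736 xaxis [ 0.011  0.002 -1.   ] open 0.000
tip in rec [-0.066   0.0777]
```

>>> carry_out --increments '[[[0, 0, 0], [0.3, 0, 0], 0], [[0, 0, 0], [-0.7, 0, 0], 0], [[0, 0, 0], [-1, 0, 0], 0], [[0, 0, 0], [-0.3, -0.4, 0], 0]]'

```text
t: 7.0
tool_pos: [0.4717, 0.2058, 0.1999]
tool_rot: [1.337, 1.121, -1.318]
contact_force: [0.3, -0.4, 0.2]
opening: 0.0001
```

```bash
cat >> st.py <<'E'
def goto(rp,x,y,z=.024):
    o,T,tip=state(True); w=toworld(rp,[[x,y,z]])[0]
    print("to rec(%.3f,%.3f): delta units"%(x,y),((w-tip)/.02).round(2),"turn",(turn_to(T,-np.pi/2-.16)/.1).round(2))
E
python3 - <<'E'
from st import *
r=meas(np.load("rec.npy"))
goto(r,-.1,-.076);goto(r,-.08,-.076); goto(r,-.12,0)
E
```

```text
rec world [ 0.5576  0.1225 -0.2592] loss 4.5 in dock x -0.1414 y 0.0025 th -0.0992  front -0.0864
t 7.05 tcp [0.4716 0.2047 0.1998] tip [0.4736 0.205  0.0268] tipdock [-0.2375  0.0706] F [0.7 0.3 0.2] jaw_yaw -1.735 xaxis [ 0.012  0.002 -1.   ] open 0.000
tip in rec [-0.1023  0.0582]
to rec(-0.100,-0.076): delta units [-1.61 -6.52 -0.14] turn [-0.02  0.12  0.05]
to rec(-0.080,-0.076): delta units [-0.64 -6.77 -0.14] turn [-0.02  0.12  0.05]
to rec(-0.120,0.000): delta units [-1.6  -2.59 -0.14] turn [-0.02  0.12  0.05]
```

>>> carry_out --increments '[[[0, 0, 0], [-0.3, -1, 0], 0], [[0, 0, 0], [-0.3, -1, 0], 0], [[0, 0, 0], [-0.25, -1, 0], 0], [[0, 0, 0], [-0.25, -1, 0], 0], [[0, 0, 0], [-0.25, -1, 0], 0], [[0, 0, 0], [-0.2, -1, -0.1], 0], [[0, 0, 0], [0.5, -0.6, 0], 0], [[0, 0, 0], [0.3, 0, 0], 0]]'

```text
t: 7.85
tool_pos: [0.4614, 0.065, 0.2018]
tool_rot: [1.344, 1.108, -1.309]
contact_force: [-0.4, 0.7, 0.7]
opening: 0.0002
```

```bash
python3 - <<'E'
from st import *
r=np.load("rec.npy")
o,T,tip=state(); print(todock(r,tip)); goto(r,-.066,-.076)
E
```

```text
t 7.85 tcp [0.4614 0.065  0.2018] tip [0.466  0.065  0.0288] tipdock [-0.2226 -0.0689] F [-0.4  0.7  0.7] jaw_yaw -1.736 xaxis [ 0.027 -0.    -1.   ] open 0.000
[-0.07373246 -0.0790887 ]
to rec(-0.066,-0.076): delta units [ 0.41  0.05 -0.24] turn [-0.    0.27  0.05]
```

>>> carry_out --increments '[[[0, 0.2, 0], [0.45, 0, -0.25], 0], [[0, 0, 0], [0.3, -0.1, 0], 0], [[0, 0, 0], [0.3, -0.13, 0], 0], [[0, 0, 0], [0.3, -0.13, 0], 0], [[0, 0, 0], [0.3, -0.13, 0], 0]]'

```text
t: 8.35
tool_pos: [0.4981, 0.0557, 0.1984]
tool_rot: [1.321, 1.135, -1.341]
contact_force: [-8.7, -1.0, 7.7]
opening: -0.0002
```

```bash
python3 - <<'E'
from st import *
meas(np.load("rec.npy"))
E
```

```text
rec world [ 0.5694  0.1245 -0.085 ] loss 4.1 in dock x -0.1301 y 0.0064 th 0.0750  front -0.0751
t 8.40 tcp [0.4991 0.0554 0.1986] tip [0.4972 0.055  0.0256] tipdock [-0.1903 -0.0737] F [-5.2 -2.2  2.1] jaw_yaw -1.736 xaxis [-0.011 -0.002 -1.   ] open 0.000
tip in rec [-0.0661 -0.0754]
```

>>> carry_out --increments '[[[0, 0, 0], [-0.8, 0, 0], 0], [[0, 0, 0], [-1, 0.2, 0], 0], [[0, -0.15, 0], [0, 1, 0], 0]]'

```text
t: 8.7
tool_pos: [0.4662, 0.0796, 0.1993]
tool_rot: [1.334, 1.119, -1.326]
contact_force: [1.6, -0.0, -0.1]
opening: -0.0001
```

```bash
python3 - <<'E'
from st import *
r=np.load("rec.npy")
o,T,tip=state(); print(todock(r,tip)); goto(r,-.1,.077);goto(r,-.08,.077); goto(r,-.066,.077)
E
```

```text
t 8.70 tcp [0.4662 0.0796 0.1993] tip [0.4675 0.0793 0.0263] tipdock [-0.2235 -0.0545] F [ 1.6 -0.  -0.1] jaw_yaw -1.738 xaxis [ 0.007 -0.002 -1.   ] open -0.000
[-0.09775604 -0.05371559]
to rec(-0.100,0.077): delta units [ 0.44  6.52 -0.11] turn [0.02 0.07 0.07]
to rec(-0.080,0.077): delta units [ 1.44  6.44 -0.11] turn [0.02 0.07 0.07]
to rec(-0.066,0.077): delta units [ 2.14  6.38 -0.11] turn [0.02 0.07 0.07]
```

>>> carry_out --increments '[[[0, 0, 0], [-0.2, 1, 0], 0], [[0, 0, 0], [0.05, 1, 0], 0], [[0, 0, 0], [0.05, 1, 0], 0], [[0, 0, 0], [0.05, 1, 0], 0], [[0, 0, 0], [0.1, 1, 0], 0], [[0, 0, 0], [0.2, 1, -0.1], 0], [[0, 0, 0], [0.6, 0.4, 0], 0], [[0, 0, 0], [0.5, 0, 0], 0]]'

```text
t: 9.5
tool_pos: [0.5001, 0.2202, 0.1992]
tool_rot: [1.339, 1.118, -1.313]
contact_force: [0.2, 0.3, 0.9]
opening: 0.0002
```

```bash
python3 - <<'E'
from st import *
r=np.load("rec.npy")
o,T,tip=state(); print(todock(r,tip)); goto(r,-.066,.077)
E
```

```text
t 9.50 tcp [0.5001 0.2202 0.1992] tip [0.5032 0.2207 0.0263] tipdock [-0.2108  0.0908] F [0.2 0.3 0.9] jaw_yaw -1.733 xaxis [ 0.017  0.003 -1.   ] open 0.000
[-0.07419228  0.09019382]
to rec(-0.066,0.077): delta units [ 0.35 -0.69 -0.11] turn [-0.03  0.17  0.02]
```

>>> carry_out --increments '[[[0, 0, 0], [0, -0.6, -0.1], 0], [[0, 0, 0], [0.4, 0, 0], 0], [[0, 0, 0], [0.3, 0.04, 0], 0], [[0, 0, 0], [0.3, 0.04, 0], 0], [[0, 0, 0], [0.3, 0.04, 0], 0], [[0, 0, 0], [0.3, 0.04, 0], 0]]'

```text
t: 10.1
tool_pos: [0.5326, 0.2099, 0.1955]
tool_rot: [1.335, 1.128, -1.326]
contact_force: [-6.0, 2.1, 5.2]
opening: 0.0004
```

```bash
python3 - <<'E'
from st import *
meas(np.load("rec.npy"))
E
```

```text
rec world [ 0.5803  0.1216 -0.2643] loss 4.2 in dock x -0.1188 y 0.0052 th -0.1043  front -0.0638
t 10.15 tcp [0.5335 0.2098 0.1957] tip [0.5343 0.2106 0.0228] tipdock [-0.1784  0.0857] F [-4.5  1.9  2.9] jaw_yaw -1.737 xaxis [ 0.005  0.004 -1.   ] open -0.000
tip in rec [-0.0677  0.0739]
```

>>> carry_out --increments '[[[0, 0, 0], [-0.8, 0.1, 0], 0], [[0, 0, 0], [-1, 0, 0], 0], [[0, 0, 0], [-0.6, -0.8, 0], 0]]'

```text
t: 10.45
tool_pos: [0.4874, 0.1953, 0.197]
tool_rot: [1.341, 1.121, -1.32]
contact_force: [0.7, 0.2, 1.3]
opening: 0.0
```

```bash
python3 - <<'E'
from st import *
r=np.load("rec.npy")
o,T,tip=state(); print(todock(r,tip)); goto(r,-.1,-.074);goto(r,-.08,-.074); goto(r,-.066,-.074)
E
```

```text
t 10.45 tcp [0.4874 0.1953 0.197 ] tip [0.4895 0.1962 0.024 ] tipdock [-0.2204  0.0644] F [0.7 0.2 1.3] jaw_yaw -1.738 xaxis [ 0.012  0.005 -1.   ] open 0.000
[-0.10717503  0.04827906]
to rec(-0.100,-0.074): delta units [-1.25 -6.   -0.  ] turn [-0.05  0.12  0.07]
to rec(-0.080,-0.074): delta units [-0.29 -6.26 -0.  ] turn [-0.05  0.12  0.07]
to rec(-0.066,-0.074): delta units [ 0.39 -6.44 -0.  ] turn [-0.05  0.12  0.07]
```

>>> carry_out --increments '[[[0, 0, 0], [-0.3, -1, 0], 0], [[0, 0, 0], [-0.25, -1, 0], 0], [[0, 0, 0], [-0.25, -1, 0], 0], [[0, 0, 0], [-0.25, -1, 0], 0], [[0, 0, 0], [-0.2, -1, 0], 0], [[0, 0, 0], [0.1, -0.9, 0], 0], [[0, 0, 0], [0.6, -0.1, 0], 0], [[0, 0, 0], [0.3, 0, 0], 0]]'

```text
t: 11.25
tool_pos: [0.4831, 0.067, 0.199]
tool_rot: [1.349, 1.107, -1.313]
contact_force: [0.2, -0.8, 0.2]
opening: 0.0005
```

```bash
python3 - <<'E'
from st import *
r=np.load("rec.npy")
o,T,tip=state(); print(todock(r,tip)); goto(r,-.066,-.074)
E
```

```text
t 11.25 tcp [0.4831 0.067  0.199 ] tip [0.4875 0.0674 0.0261] tipdock [-0.2018 -0.0631] F [ 0.2 -0.8  0.2] jaw_yaw -1.742 xaxis [ 0.026  0.002 -1.   ] open 0.000
[-0.07542197 -0.07660475]
to rec(-0.066,-0.074): delta units [ 0.49  0.   -0.1 ] turn [-0.02  0.26  0.12]
```

>>> carry_out --increments '[[[0, 0.15, 0.1], [0.5, 0, -0.1], 0], [[0, 0, 0], [0.3, -0.2, 0], 0], [[0, 0, 0], [0.3, -0.2, 0], 0], [[0, 0, 0], [0.3, -0.2, 0], 0]]'

```text
t: 11.65
tool_pos: [0.5126, 0.0562, 0.1959]
tool_rot: [1.33, 1.129, -1.322]
contact_force: [-5.6, 0.7, 2.5]
opening: 0.0001
```

```bash
python3 - <<'E'
from st import *
meas(np.load("rec.npy"),"pics/m5.png")
E
```

```text
rec world [ 0.5887  0.1202 -0.1076] loss 4.2 in dock x -0.1104 y 0.0052 th 0.0524  front -0.0554
t 11.70 tcp [0.5134 0.0557 0.1961] tip [0.5144 0.0561 0.0231] tipdock [-0.1735 -0.07  ] F [-2.2 -0.4  0.4] jaw_yaw -1.731 xaxis [ 0.005  0.002 -1.   ] open -0.000
tip in rec [-0.067  -0.0717]
```

View pics/m5.png

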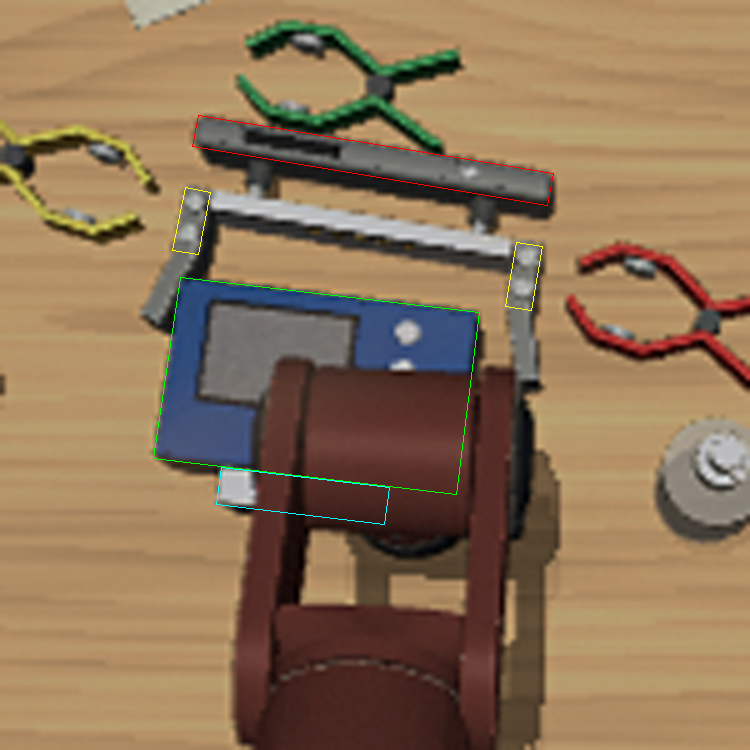

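>>> carry_out --increments '[[[0, 0, 0], [-0.8, 0, 0], 0], [[0, 0, 0], [-1, 0, 0], 0], [[0, 0, 0], [-0.1, 0.9, 0], 0], [[0, 0, 0], [-0.1, 1, 0], 0], [[0, 0, 0], [0, 1, 0], 0], [[0, 0, 0], [0, 1, 0], 0], [[0, 0, 0], [0, 1, 0], 0]]'

```text
t: 12.4
tool_pos: [0.4773, 0.1544, 0.1994]
tool_rot: [1.346, 1.109, -1.307]
contact_force: [0.2, -0.4, -0.5]
opening: -0.0001
```

```bash
python3 - <<'E'
from st import *
r=np.load("rec.npy")
o,T,tip=state(); print(todock(r,tip)); goto(r,-.1,.082);goto(r,-.08,.082); goto(r,-.066,.082)
E
```

```text
t 12.40 tcp [0.4773 0.1544 0.1994] tip [0.4821 0.1547 0.0265] tipdock [-0.221   0.0222] F [ 0.2 -0.4 -0.5] jaw_yaw -1.736 xaxis [ 0.028  0.001 -1.   ] open -0.000
[-0.10963183  0.02281669]
to rec(-0.100,0.082): delta units [ 0.8   2.89 -0.12] turn [-0.01  0.28  0.06]
to rec(-0.080,0.082): delta units [ 1.79  2.78 -0.12] turn [-0.01  0.28  0.06]
to rec(-0.066,0.082): delta units [ 2.49  2.71 -0.12] turn [-0.01  0.28  0.06]
```

>>> carry_out --increments '[[[0, 0.1, 0], [0.2, 1, 0], 0], [[0, 0.1, 0], [0.3, 0.9, 0], 0], [[0, 0, 0], [0.6, 0.5, -0.1], 0], [[0, 0, 0], [0.5, 0, 0], 0]]'

```text
t: 12.8
tool_pos: [0.5118, 0.207, 0.1994]
tool_rot: [1.34, 1.118, -1.311]
contact_force: [0.1, -0.0, -0.6]
opening: 0.0004
```

```bash
python3 - <<'E'
from st import *
r=np.load("rec.npy")
o,T,tip=state(); print(todock(r,tip)); goto(r,-.066,.082)
E
```

```text
t 12.80 tcp [0.5118 0.207  0.1994] tip [0.5151 0.2077 0.0264] tipdock [-0.197   0.0799] F [ 0.1 -0.  -0.6] jaw_yaw -1.733 xaxis [ 0.019  0.004 -1.   ] open 0.000
[-0.08256159  0.07912324]
to rec(-0.066,0.082): delta units [ 0.84  0.05 -0.12] turn [-0.04  0.19  0.02]
```

>>> carry_out --increments '[[[0, 0, 0], [0.6, 0.05, -0.1], 0], [[0, 0, 0], [0.35, 0.05, 0], 0], [[0, 0, 0], [0.3, -0.02, 0], 0], [[0, 0, 0], [0.3, -0.02, 0], 0], [[0, 0, 0], [0.25, -0.02, 0], 0]]'

```text
t: 13.3
tool_pos: [0.5492, 0.2076, 0.1968]
tool_rot: [1.34, 1.124, -1.315]
contact_force: [-5.7, 3.6, 0.8]
opening: -0.0001
```

```bash
python3 - <<'E'
from st import *
meas(np.load("rec.npy"))
E
```

```text
rec world [ 0.598   0.1164 -0.2534] loss 6.2 in dock x -0.1006 y 0.0029 th -0.0934  front -0.0456
t 13.35 tcp [0.5498 0.2073 0.197 ] tip [0.5523 0.2084 0.024 ] tipdock [-0.1603  0.0864] F [-3.7  0.9  2. ] jaw_yaw -1.734 xaxis [ 0.015  0.006 -1.   ] open 0.000
tip in rec [-0.0672  0.0776]
```

>>> carry_out --increments '[[[0, 0, 0], [-0.8, 0.1, 0], 0], [[0, 0, 0], [-1, 0, 0], 0], [[0, 0, 0], [-0.6, -0.9, 0], 0], [[0, 0, 0], [-0.25, -1, 0], 0], [[0, 0, 0], [-0.25, -1, 0], 0], [[0, 0, 0], [-0.25, -1, 0], 0], [[0, 0, 0], [-0.25, -1, 0], 0]]'

```text
t: 14.05
tool_pos: [0.4828, 0.1067, 0.1996]
tool_rot: [1.346, 1.111, -1.302]
contact_force: [0.7, 0.5, 0.0]
opening: -0.0003
```

```bash
python3 - <<'E'
from st import *
r=np.load("rec.npy")
o,T,tip=state(); print(todock(r,tip)); goto(r,-.08,-.075); goto(r,-.066,-.074)
E
```

```text
t 14.05 tcp [0.4828 0.1067 0.1996] tip [0.488  0.1074 0.0267] tipdock [-0.2077 -0.0235] F [0.7 0.5 0. ] jaw_yaw -1.732 xaxis [ 0.03   0.004 -1.   ] open -0.000
[-0.10414089 -0.03628875]
to rec(-0.080,-0.075): delta units [ 0.68 -2.18 -0.13] turn [-0.04  0.3   0.02]
to rec(-0.066,-0.074): delta units [ 1.37 -2.3  -0.13] turn [-0.04  0.3   0.02]
```

>>> carry_out --increments '[[[0, 0.1, 0], [-0.1, -1, 0], 0], [[0, 0.1, 0], [0.3, -0.7, 0], 0], [[0, 0, 0], [0.7, -0.25, -0.1], 0], [[0, 0, 0], [0.3, 0, 0], 0]]'

```text
t: 14.45
tool_pos: [0.5071, 0.0618, 0.199]
tool_rot: [1.34, 1.115, -1.317]
contact_force: [-0.4, -0.7, 0.7]
opening: -0.0002
```

```bash
python3 - <<'E'
from st import *
r=np.load("rec.npy")
o,T,tip=state(); print(todock(r,tip)); goto(r,-.066,-.074)
E
```

```text
t 14.45 tcp [0.5071 0.0618 0.199 ] tip [0.51   0.0618 0.026 ] tipdock [-0.1787 -0.065 ] F [-0.4 -0.7  0.7] jaw_yaw -1.737 xaxis [ 0.017  0.    -1.   ] open -0.000
[-0.07144966 -0.07483738]
to rec(-0.066,-0.074): delta units [ 0.27 -0.03 -0.1 ] turn [-0.    0.17  0.06]
```

Gap 5 mm, then about 16 mm of pushing.

>>> carry_out --increments '[[[0, 0, 0], [0.3, -0.05, -0.1], 0], [[0, 0, 0], [0.3, -0.15, 0], 0], [[0, 0, 0], [0.3, -0.15, 0], 0], [[0, 0, 0], [0.2, -0.1, 0], 0]]'

```text
t: 14.85
tool_pos: [0.5278, 0.0531, 0.1983]
tool_rot: [1.329, 1.127, -1.331]
contact_force: [-11.7, 2.0, 10.9]
opening: 0.0002
```

```bash
python3 - <<'E'
from st import *
meas(np.load("rec.npy"))
E
```

```text
rec world [ 0.6044  0.1163 -0.1405] loss 5.7 in dock x -0.0942 y 0.0038 th 0.0195  front -0.0392
t 14.90 tcp [0.528  0.0529 0.1983] tip [0.5279 0.0528 0.0253] tipdock [-0.1596 -0.071 ] F [-7.5 -0.3  6.8] jaw_yaw -1.736 xaxis [-0.001 -0.001 -1.   ] open -0.000
tip in rec [-0.0668 -0.0735]
```

>>> carry_out --increments '[[[0, 0, 0], [-0.8, 0, 0], 0], [[0, 0, 0], [-1, 0, 0], 0], [[0, 0, 0], [-0.1, 0.9, 0], 0], [[0, 0, 0], [0, 1, 0], 0], [[0, 0, 0], [0, 1, 0], 0], [[0, 0, 0], [0, 1, 0], 0], [[0, 0, 0], [0, 1, 0], 0], [[0, 0.1, 0], [0.1, 1, 0], 0]]'

```text
t: 15.7
tool_pos: [0.4908, 0.1751, 0.1987]
tool_rot: [1.324, 1.129, -1.336]
contact_force: [0.3, 0.0, -0.2]
opening: -0.0
```

```bash
python3 - <<'E'
from st import *
r=np.load("rec.npy")
o,T,tip=state(); print(todock(r,tip)); goto(r,-.08,.078); goto(r,-.066,.078)
E
```

```text
t 15.70 tcp [0.4908 0.1751 0.1987] tip [0.4896 0.1746 0.0257] tipdock [-0.2168  0.0431] F [ 0.3  0.  -0.2] jaw_yaw -1.736 xaxis [-0.007 -0.003 -1.   ] open -0.000
[-0.12179233  0.041716  ]
to rec(-0.080,0.078): delta units [ 2.32  1.5  -0.08] turn [ 0.03 -0.07  0.05]
to rec(-0.066,0.078): delta units [ 3.02  1.41 -0.08] turn [ 0.03 -0.07  0.05]
```

>>> carry_out --increments '[[[0, -0.1, 0], [0.3, 1, 0], 0], [[0, -0.1, 0], [0.6, 0.3, 0], 0], [[0, 0, 0], [0.8, 0, -0.1], 0], [[0, 0, 0], [0.4, 0, 0], 0]]'

```text
t: 16.1
tool_pos: [0.5329, 0.2065, 0.1965]
tool_rot: [1.331, 1.117, -1.313]
contact_force: [0.7, -0.1, -0.2]
opening: 0.0001
```

```bash
python3 - <<'E'
from st import *
r=np.load("rec.npy")
o,T,tip=state(); print(todock(r,tip)); goto(r,-.066,.078)
E
```

```text
t 16.10 tcp [0.5329 0.2065 0.1965] tip [0.5356 0.206  0.0235] tipdock [-0.1764  0.0814] F [ 0.7 -0.1 -0.2] jaw_yaw -1.728 xaxis [ 0.016 -0.003 -1.   ] open 0.000
[-0.08064303  0.07922337]
to rec(-0.066,0.078): delta units [ 0.72 -0.16  0.02] turn [ 0.03  0.16 -0.02]
```

>>> carry_out --increments '[[[0, 0, 0], [0.5, 0, 0], 0], [[0, 0, 0], [0.3, 0, 0], 0], [[0, 0, 0], [0.25, 0, 0.02], 0], [[0, 0, 0], [0.2, 0, 0.02], 0]]'

```text
t: 16.5
tool_pos: [0.5575, 0.2071, 0.196]
tool_rot: [1.327, 1.124, -1.32]
contact_force: [-4.9, 2.7, 2.8]
opening: 0.0003
```

```bash
python3 - <<'E'
from st import *
meas(np.load("rec.npy"))
E
```

```text
rec world [ 0.6085  0.1145 -0.212 ] loss 6.3 in dock x -0.0899 y 0.0028 th -0.0520  front -0.0349
t 16.55 tcp [0.5579 0.207  0.1961] tip [0.5592 0.2066 0.0231] tipdock [-0.1532  0.0858] F [-4.1  0.9  0.2] jaw_yaw -1.729 xaxis [ 0.007 -0.002 -1.   ] open 0.000
tip in rec [-0.0676  0.0796]
```

>>> carry_out --increments '[[[0, 0, 0], [-0.8, 0.1, 0], 0], [[0, 0, 0], [-1, 0, 0], 0], [[0, 0, 0], [-0.4, -0.9, 0], 0], [[0, 0, 0], [-0.2, -1, 0], 0], [[0, 0, 0], [-0.2, -1, 0], 0], [[0, 0, 0], [-0.2, -1, 0], 0], [[0, 0, 0], [-0.2, -1, 0], 0], [[0, 0, 0], [0, -1, 0], 0]]'

```text
t: 17.35
tool_pos: [0.4972, 0.0869, 0.1976]
tool_rot: [1.329, 1.115, -1.309]
contact_force: [-0.2, 0.3, 0.3]
opening: -0.0002
```

```bash
python3 - <<'E'
from st import *
r=np.load("rec.npy")
o,T,tip=state(); print(todock(r,tip)); goto(r,-.08,-.075); goto(r,-.066,-.074)
E
```

```text
t 17.35 tcp [0.4972 0.0869 0.1976] tip [0.5004 0.0861 0.0247] tipdock [-0.192  -0.0425] F [-0.2  0.3  0.3] jaw_yaw -1.726 xaxis [ 0.019 -0.005 -1.   ] open -0.000
[-0.09969331 -0.05051723]
to rec(-0.080,-0.075): delta units [ 0.71 -1.4  -0.03] turn [ 0.05  0.19 -0.05]
to rec(-0.066,-0.074): delta units [ 1.4  -1.5  -0.03] turn [ 0.05  0.19 -0.05]
```

>>> carry_out --increments '[[[0, 0, 0], [0, -0.9, 0], 0], [[0, 0, 0], [0.6, -0.35, 0], 0], [[0, 0, 0], [0.5, 0, 0], 0]]'

```text
t: 17.65
tool_pos: [0.5198, 0.0584, 0.1983]
tool_rot: [1.332, 1.11, -1.31]
contact_force: [0.5, 0.4, 0.0]
opening: 0.0001
```

```bash
python3 - <<'E'
from st import *
r=np.load("rec.npy")
o,T,tip=state(); print(todock(r,tip)); goto(r,-.066,-.074)
E
```

```text
t 17.65 tcp [0.5198 0.0584 0.1983] tip [0.5237 0.0573 0.0253] tipdock [-0.1645 -0.0673] F [0.5 0.4 0. ] jaw_yaw -1.729 xaxis [ 0.022 -0.006 -1.   ] open 0.000
[-0.07087431 -0.07379285]
to rec(-0.066,-0.074): delta units [ 0.24 -0.06 -0.07] turn [ 0.06  0.22 -0.02]
```

>>> carry_out --increments '[[[0, 0, 0], [0.25, -0.1, -0.05], 0], [[0, 0, 0], [0.25, -0.12, 0.02], 0], [[0, 0, 0], [0.25, -0.12, 0.02], 0], [[0, 0, 0], [0.2, -0.1, 0.02], 0]]'

```text
t: 18.05
tool_pos: [0.5386, 0.0513, 0.1983]
tool_rot: [1.316, 1.128, -1.328]
contact_force: [-15.3, -0.3, 14.0]
opening: -0.0
```

```bash
python3 - <<'E'
from st import *
meas(np.load("rec.npy"),"pics/m8.png")
E
```

```text
rec world [ 0.6141  0.1135 -0.1301] loss 6.4 in dock x -0.0842 y 0.0027 th 0.0299  front -0.0292
t 18.10 tcp [0.539  0.051  0.1983] tip [0.5386 0.0497 0.0253] tipdock [-0.1485 -0.0724] F [-12.5  -1.7  11.1] jaw_yaw -1.726 xaxis [-0.002 -0.008 -1.   ] open -0.000
tip in rec [-0.0665 -0.0731]
```

View pics/m8.png

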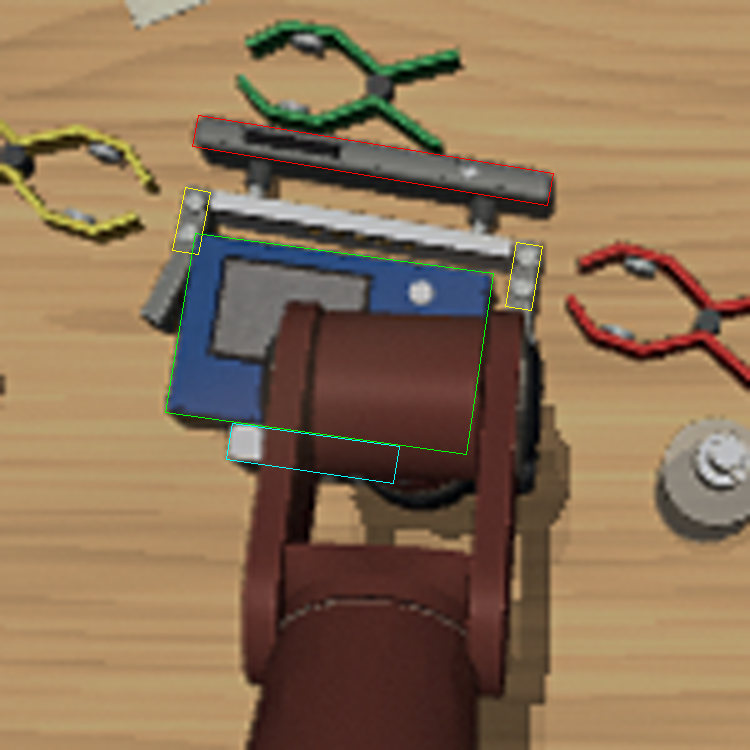

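>>> carry_out --increments '[[[0, 0, 0], [-0.8, 0, 0], 0], [[0, 0, 0], [-1, 0, 0], 0], [[0, 0, 0], [-0.1, 0.9, 0], 0], [[0, 0, 0], [0, 1, 0], 0], [[0, 0, 0], [0, 1, 0], 0], [[0, 0, 0], [0, 1, 0], 0], [[0, 0, 0], [0, 1, 0], 0], [[0, 0, 0], [0.3, 1, 0], 0]]'

```text
t: 18.9
tool_pos: [0.5101, 0.1769, 0.1981]
tool_rot: [1.314, 1.128, -1.323]
contact_force: [0.1, -1.3, -0.0]
opening: -0.0
```

>>> carry_out --increments '[[[0, -0.1, 0], [0.5, 1, 0], 0], [[0, -0.1, 0], [0.7, 0.1, 0], 0], [[0, 0, 0], [0.5, 0, 0], 0]]'

```text
t: 19.2
tool_pos: [0.5457, 0.2053, 0.1977]
tool_rot: [1.321, 1.117, -1.301]
contact_force: [0.4, -0.4, -0.4]
opening: -0.0
```

```bash
python3 - <<'E'
from st import *
r=np.load("rec.npy")
o,T,tip=state(); print(todock(r,tip)); goto(r,-.08,.078); goto(r,-.066,.078)
E
```

```text
t 19.20 tcp [0.5457 0.2053 0.1977] tip [0.5494 0.2041 0.0248] tipdock [-0.1625  0.0818] F [ 0.4 -0.4 -0.4] jaw_yaw -1.716 xaxis [ 0.021 -0.007 -1.   ] open -0.000
[-0.07585526  0.08144182]
to rec(-0.080,0.078): delta units [-0.23 -0.14 -0.04] turn [ 0.07  0.21 -0.15]
to rec(-0.066,0.078): delta units [ 0.47 -0.23 -0.04] turn [ 0.07  0.21 -0.15]
```

>>> carry_out --increments '[[[0.05, 0, -0.1], [0.35, -0.1, 0], 0], [[0, 0, 0], [0.25, 0, 0.02], 0], [[0, 0, 0], [0.25, 0, 0.03], 0], [[0, 0, 0], [0.2, 0, 0.03], 0]]'

```text
t: 19.6
tool_pos: [0.5669, 0.2042, 0.1975]
tool_rot: [1.329, 1.124, -1.314]
contact_force: [-5.3, 2.8, 1.4]
opening: 0.0002
```

```bash
python3 - <<'E'
from st import *
meas(np.load("rec.npy"))
E
```

```text
rec world [ 0.6185  0.1115 -0.2021] loss 7.4 in dock x -0.0795 y 0.0014 th -0.0421  front -0.0245
t 19.65 tcp [0.5674 0.204  0.1976] tip [0.5695 0.2039 0.0246] tipdock [-0.1427  0.0848] F [-3.  -0.3  1.5] jaw_yaw -1.727 xaxis [ 0.012 -0.    -1.   ] open 0.000
tip in rec [-0.0666  0.0807]
```

>>> carry_out --increments '[[[0, 0, 0], [-0.8, 0.1, 0], 0], [[0, 0, 0], [-1, 0, 0], 0], [[0, 0, 0], [-0.4, -0.9, 0], 0], [[0, 0, 0], [-0.2, -1, 0], 0], [[0, 0, 0], [-0.2, -1, 0], 0], [[0, 0, 0], [-0.2, -1, 0], 0], [[0, 0, 0], [-0.2, -1, 0], 0], [[0, 0, 0], [0, -1, 0], 0]]'

```text
t: 20.45
tool_pos: [0.5073, 0.0823, 0.1993]
tool_rot: [1.333, 1.112, -1.305]
contact_force: [-0.6, 1.0, -0.1]
opening: 0.0002
```

>>> carry_out --increments '[[[0, 0, 0], [0, -0.9, 0], 0], [[0, 0, 0], [0.6, -0.35, 0], 0], [[0, 0, 0], [0.5, 0, 0], 0]]'

```text
t: 20.75
tool_pos: [0.5301, 0.0532, 0.2001]
tool_rot: [1.337, 1.105, -1.306]
contact_force: [0.3, 0.1, 0.4]
opening: -0.0004
```

```bash
python3 - <<'E'
from st import *
r=np.load("rec.npy")
o,T,tip=state(); print(todock(r,tip)); goto(r,-.066,-.074)
E
```

```text
t 20.75 tcp [0.5301 0.0532 0.2001] tip [0.535  0.0522 0.0272] tipdock [-0.1525 -0.0705] F [0.3 0.1 0.4] jaw_yaw -1.731 xaxis [ 0.028 -0.006 -1.   ] open -0.000
[-0.06985736 -0.07488688]
to rec(-0.066,-0.074): delta units [ 0.2   0.   -0.16] turn [ 0.06  0.28 -0.  ]
```

>>> carry_out --increments '[[[0, 0, 0], [0.2, -0.05, -0.15], 0], [[0, 0, 0], [0.25, -0.12, 0.05], 0], [[0, 0, 0], [0.25, -0.12, 0.08], 0], [[0, 0, 0], [0.2, -0.1, 0.08], 0]]'

```text
t: 21.15
tool_pos: [0.5483, 0.0466, 0.1986]
tool_rot: [1.327, 1.117, -1.316]
contact_force: [-5.5, -1.6, -0.9]
opening: 0.0002
```

```bash
python3 - <<'E'
from st import *
meas(np.load("rec.npy"))
E
```

```text
rec world [ 0.625   0.1106 -0.1057] loss 9.5 in dock x -0.0730 y 0.0015 th 0.0543  front -0.0180
t 21.20 tcp [0.5487 0.0464 0.1988] tip [0.5512 0.0453 0.0258] tipdock [-0.1354 -0.0747] F [-4.7 -2.2 -1.1] jaw_yaw -1.729 xaxis [ 0.014 -0.006 -1.   ] open 0.000
tip in rec [-0.0665 -0.0727]
```

>>> carry_out --increments '[[[0, 0, 0], [-0.8, 0, 0], 0], [[0, 0, 0], [-1, 0, 0], 0], [[0, 0, 0], [-0.2, 0.9, 0], 0], [[0, 0, 0], [0, 1, 0], 0], [[0, 0, 0], [0, 1, 0], 0], [[0, 0, 0], [0, 1, 0], 0], [[0, 0, 0], [0, 1, 0], 0], [[0, 0, 0], [0.3, 1, 0], 0]]'

```text
t: 22.0
tool_pos: [0.5198, 0.1694, 0.2033]
tool_rot: [1.345, 1.1, -1.295]
contact_force: [0.3, -0.3, 0.0]
opening: -0.0
```

>>> carry_out --increments '[[[0, 0, 0], [0.5, 1, 0], 0], [[0, 0, 0], [0.7, 0.2, 0], 0], [[0, 0, 0], [0.4, 0, 0], 0]]'

```text
t: 22.3
tool_pos: [0.5545, 0.1987, 0.2056]
tool_rot: [1.349, 1.099, -1.282]
contact_force: [0.1, -0.3, 0.3]
opening: 0.0002
```

```bash
python3 - <<'E'
from st import *
r=meas(np.load("rec.npy"))
goto(r,-.066,.078)
E
```

```text
rec world [ 0.6253  0.1105 -0.107 ] loss 6.9 in dock x -0.0726 y 0.0015 th 0.0530  front -0.0176
t 22.35 tcp [0.5553 0.1984 0.2059] tip [0.564  0.1987 0.0331] tipdock [-0.1472  0.0787] F [ 0.5 -0.7  1.5] jaw_yaw -1.726 xaxis [ 0.051  0.002 -0.999] open 0.000
tip in rec [-0.0704  0.0811]
to rec(-0.066,0.078): delta units [ 0.2  -0.18 -0.45] turn [-0.01  0.51 -0.04]
```

>>> carry_out --increments '[[[0, 0.3, 0], [0, -0.1, -0.4], 0], [[0, 0, 0], [0.3, 0, 0], 0], [[0, 0, 0], [0.2, 0, 0.03], 0], [[0, 0, 0], [0.2, 0, 0.03], 0]]'

```text
t: 22.75
tool_pos: [0.5686, 0.1954, 0.197]
tool_rot: [1.332, 1.124, -1.313]
contact_force: [-3.6, 0.5, -0.5]
opening: -0.0003
```

```bash
python3 - <<'E'
from st import *
r=meas(np.load("rec.npy"))
goto(r,-.066,.078)
E
```

```text
rec world [ 0.6268  0.1101 -0.1369] loss 7.7 in dock x -0.0712 y 0.0013 th 0.0231  front -0.0162
t 22.80 tcp [0.5692 0.1953 0.1973] tip [0.5716 0.1956 0.0243] tipdock [-0.1392  0.0769] F [-2.1  0.1 -0.7] jaw_yaw -1.728 xaxis [ 0.014  0.002 -1.   ] open -0.000
tip in rec [-0.0663  0.0772]
to rec(-0.066,0.078): delta units [ 0.02  0.04 -0.01] turn [-0.02  0.14 -0.03]
```

Continue the left push to about −0.04 rad.

>>> carry_out --increments '[[[0, 0, 0], [0.2, 0, 0.03], 0], [[0, 0, 0], [0.2, 0, 0.03], 0], [[0, 0, 0], [0.15, 0, 0.03], 0]]'

```text
t: 23.1
tool_pos: [0.578, 0.1957, 0.1972]
tool_rot: [1.329, 1.131, -1.322]
contact_force: [-9.0, 2.4, 2.2]
opening: 0.0001
```

```bash
python3 - <<'E'
from st import *
r=meas(np.load("rec.npy"),"pics/m11.png")
E
```

```text
rec world [ 0.6305  0.1089 -0.194 ] loss 6.4 in dock x -0.0673 y 0.0007 th -0.0340  front -0.0123
t 23.15 tcp [0.5782 0.1958 0.1973] tip [0.5787 0.1964 0.0243] tipdock [-0.1324  0.0788] F [-7.1  2.5  0.8] jaw_yaw -1.729 xaxis [ 0.003  0.003 -1.   ] open 0.000
tip in rec [-0.0677  0.0758]
```

View pics/m11.png

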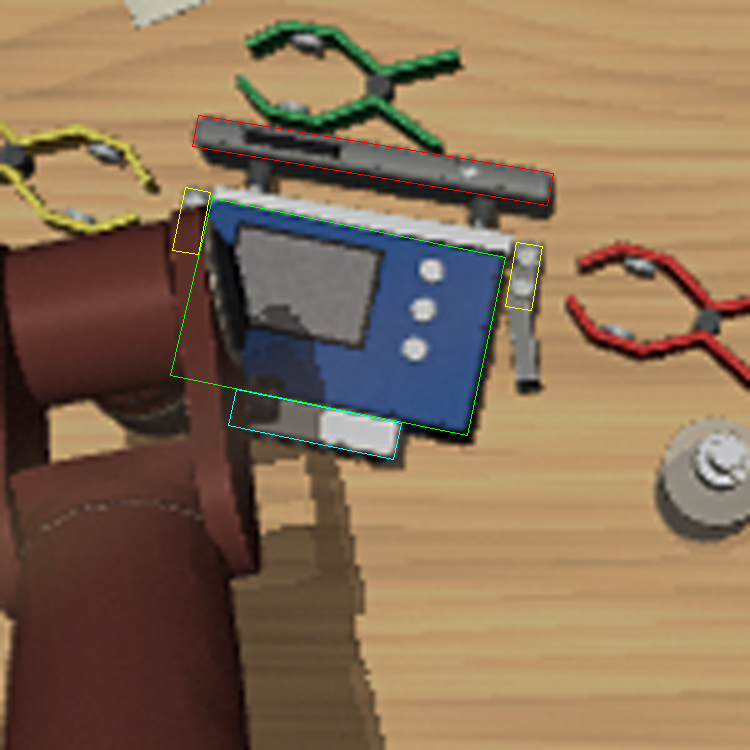

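>>> carry_out --increments '[[[0, 0, 0], [-0.8, 0.1, 0], 0], [[0, 0, 0], [-1, 0, 0], 0], [[0, 0, 0], [-0.4, -0.9, 0], 0], [[0, 0, 0], [-0.2, -1, 0], 0], [[0, 0, 0], [-0.2, -1, 0], 0], [[0, 0, 0], [-0.2, -1, 0], 0], [[0, 0, 0], [-0.2, -1, 0], 0], [[0, 0, 0], [0, -1, 0], 0]]'

```text
t: 23.95
tool_pos: [0.5216, 0.0767, 0.203]
tool_rot: [1.337, 1.115, -1.3]
contact_force: [-0.0, 0.3, -0.4]
opening: -0.0002
```

>>> carry_out --increments '[[[0, 0, 0], [0, -0.9, 0], 0], [[0, 0, 0], [0.5, -0.1, 0], 0], [[0, 0, 0], [0.4, 0, 0], 0]]'

```text
t: 24.25
tool_pos: [0.5418, 0.0532, 0.2054]
tool_rot: [1.342, 1.106, -1.297]
contact_force: [0.3, -1.3, -0.6]
opening: -0.0001
```

```bash
python3 - <<'E'
from st import *
r=meas(np.load("rec.npy"))
goto(r,-.066,-.074)
E
```

```text
rec world [ 0.6307  0.1089 -0.1929] loss 6.5 in dock x -0.0671 y 0.0008 th -0.0329  front -0.0121
t 24.30 tcp [0.5428 0.0534 0.2057] tip [0.549  0.0533 0.0328] tipdock [-0.1388 -0.0672] F [-0.2 -1.2  0.6] jaw_yaw -1.728 xaxis [ 0.036 -0.001 -0.999] open -0.000
tip in rec [-0.0694 -0.0703]
to rec(-0.066,-0.074): delta units [ 0.13 -0.21 -0.44] turn [ 0.01  0.36 -0.03]
```

>>> carry_out --increments '[[[0, 0.2, 0], [0, -0.2, -0.4], 0], [[0, 0, 0], [0.25, -0.05, 0], 0], [[0, 0, 0], [0.2, -0.08, 0.06], 0], [[0, 0, 0], [0.15, -0.08, 0.06], 0]]'

```text
t: 24.7
tool_pos: [0.554, 0.047, 0.1972]
tool_rot: [1.324, 1.131, -1.319]
contact_force: [-8.6, 2.7, 3.1]
opening: -0.0001
```

```bash
python3 - <<'E'
from st import *
r=meas(np.load("rec.npy"))
E
```

```text
rec world [ 0.6319  0.1083 -0.1414] loss 5.0 in dock x -0.0658 y 0.0003 th 0.0186  front -0.0108
t 24.75 tcp [0.5542 0.0469 0.1972] tip [0.5547 0.0469 0.0242] tipdock [-0.1322 -0.0725] F [-6.1  1.   1.5] jaw_yaw -1.725 xaxis [ 0.003  0.    -1.   ] open 0.000
tip in rec [-0.0677 -0.0716]
```

>>> carry_out --increments '[[[0, 0, 0], [-0.8, 0, 0], 0], [[0, 0, 0], [-1, 0, 0], 0], [[0, 0, 0], [-0.2, 0.9, 0], 0], [[0, 0, 0], [0, 1, 0], 0], [[0, 0, 0], [0, 1, 0], 0], [[0, 0, 0], [0, 1, 0], 0], [[0, 0, 0], [0, 1, 0], 0], [[0, 0, 0], [0.3, 1, -0.1], 0]]'

```text
t: 25.55
tool_pos: [0.5201, 0.1693, 0.195]
tool_rot: [1.325, 1.128, -1.317]
contact_force: [0.6, 0.7, 0.1]
opening: 0.0002
```

>>> carry_out --increments '[[[0, 0.1, 0], [0.5, 1, -0.1], 0], [[0, 0.1, 0], [0.7, 0.2, -0.1], 0], [[0, 0, 0], [0.5, 0, -0.1], 0]]'

```text
t: 25.85
tool_pos: [0.555, 0.198, 0.1891]
tool_rot: [1.312, 1.145, -1.327]
contact_force: [-0.4, -0.4, -0.1]
opening: -0.0001
```

```bash
python3 - <<'E'
from st import *
r=meas(np.load("rec.npy"))
goto(r,-.066,.076)
E
```

```text
rec world [ 0.6319  0.1086 -0.1426] loss 5.4 in dock x -0.0659 y 0.0007 th 0.0174  front -0.0109
t 25.90 tcp [0.556  0.1975 0.189 ] tip [0.5541 0.1977 0.016 ] tipdock [-0.1569  0.0762] F [-0.2 -0.5  0.9] jaw_yaw -1.720 xaxis [-0.011  0.001 -1.   ] open 0.000
tip in rec [-0.0897  0.0771]
to rec(-0.066,0.076): delta units [ 1.16 -0.22  0.4 ] turn [-0.01 -0.11 -0.11]
```

Fix tilt/height, close the 23 mm gap, then push gently.

>>> carry_out --increments '[[[0, -0.2, -0.1], [0.4, -0.1, 0.35], 0], [[0, 0, 0], [0.4, 0, 0], 0], [[0, 0, 0], [0.2, 0, 0], 0], [[0, 0, 0], [0.2, 0, 0.03], 0], [[0, 0, 0], [0.15, 0, 0.03], 0]]'

```text
t: 26.4
tool_pos: [0.581, 0.1948, 0.1959]
tool_rot: [1.326, 1.135, -1.333]
contact_force: [-11.5, 1.6, 7.6]
opening: -0.0001
```

```bash
python3 - <<'E'
from st import *
r=meas(np.load("rec.npy"))
E
```

```text
rec world [ 0.6336  0.1085 -0.1741] loss 6.6 in dock x -0.0641 y 0.0008 th -0.0141  front -0.0091
t 26.45 tcp [0.5811 0.1948 0.1959] tip [0.5798 0.1953 0.0229] tipdock [-0.1311  0.0779] F [-9.8  2.8  5.6] jaw_yaw -1.734 xaxis [-0.007  0.003 -1.   ] open 0.000
tip in rec [-0.0681  0.0762]
```

>>> carry_out --increments '[[[0, 0, 0], [0.15, 0, 0.08], 0], [[0, 0, 0], [0.15, 0, 0.08], 0]]'

```text
t: 26.65
tool_pos: [0.5833, 0.1948, 0.1961]
tool_rot: [1.319, 1.145, -1.347]
contact_force: [-7.2, 2.0, 0.7]
opening: -0.0
```

```bash
python3 - <<'E'
from st import *
r=meas(np.load("rec.npy"))
E
```

```text
rec world [ 0.6337  0.1084 -0.1763] loss 6.0 in dock x -0.0640 y 0.0007 th -0.0163  front -0.0090
t 26.70 tcp [0.5834 0.1948 0.1961] tip [0.5792 0.1953 0.0232] tipdock [-0.1316  0.0779] F [-8.3  1.   2.1] jaw_yaw -1.735 xaxis [-0.024  0.003 -1.   ] open 0.000
tip in rec [-0.0688  0.0761]
```

>>> carry_out --increments '[[[0, -0.15, 0], [0.1, 0, 0.05], 0], [[0, -0.15, 0], [0.1, 0, 0.05], 0], [[0, -0.1, 0], [0.1, 0, 0.05], 0]]'

```text
t: 27.0
tool_pos: [0.5831, 0.1952, 0.1959]
tool_rot: [1.327, 1.136, -1.338]
contact_force: [-11.0, 0.4, 6.6]
opening: 0.0001
```

```bash
python3 - <<'E'
from st import *
r=meas(np.load("rec.npy"))
E
```

```text
rec world [ 0.6344  0.1082 -0.1843] loss 7.8 in dock x -0.0634 y 0.0006 th -0.0243  front -0.0084
t 27.05 tcp [0.5831 0.1952 0.1959] tip [0.5812 0.1958 0.0229] tipdock [-0.1298  0.0786] F [-11.3   2.1   4.7] jaw_yaw -1.737 xaxis [-0.011  0.004 -1.   ] open 0.000
tip in rec [-0.0683  0.0764]
```

```bash
python3 - <<'E'
from h import *
im,d=get_image("scene"); cv2.imwrite("pics/scene27.png",im)
a=cv2.imread("pics/scene0.png")
s=np.vstack([cv2.resize(x[195:255,280:395],None,fx=6,fy=5,interpolation=cv2.INTER_CUBIC) for x in (a,im)])
cv2.imwrite("pics/cmp27.png",s)
E
```

```text
(no output)
```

View pics/cmp27.png

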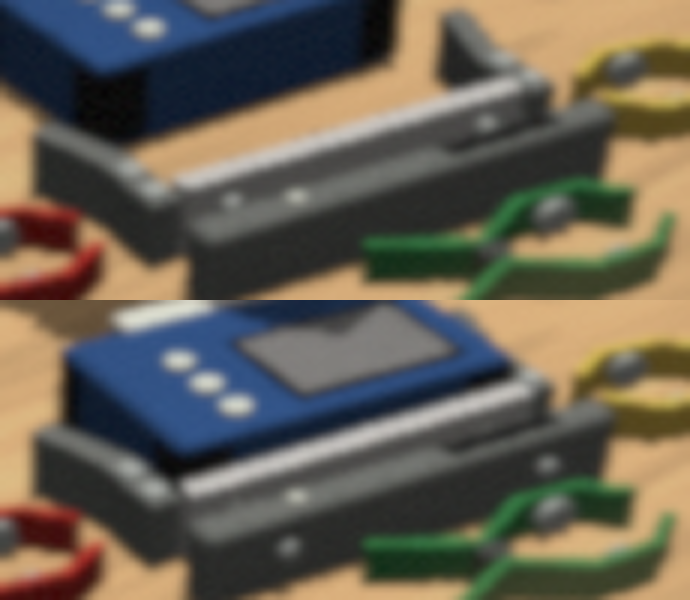

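```bash
cat >> st.py <<'E'
def barshift(fn_new):
    # bar top strip, profile across the bar (along dock x) at several dock y, free vs now
    a=cv2.imread("pics/scene0.png").astype(np.float32).mean(2); b=cv2.imread(fn_new).astype(np.float32).mean(2)
    xs=np.arange(-.03,.024,.0005); out=[]
    for y in np.arange(-.085,.09,.01):
        u=proj("scene",toworld(DOCK,np.c_[xs,np.full(len(xs),y),np.full(len(xs),.046)])).astype(np.float32)
        pa=cv2.remap(a,u[None,:,0],u[None,:,1],cv2.INTER_CUBIC)[0];pb=cv2.remap(b,u[None,:,0],u[None,:,1],cv2.INTER_CUBIC)[0]
        # falling edge bright bar top -> dark bar back
        ea=xs[np.argmin(np.gradient(pa))];eb=xs[np.argmin(np.gradient(pb))]; ma=xs[np.argmax(pa)];mb=xs[np.argmax(pb)]
        out.append((y,ea,eb,eb-ea,mb-ma))
    out=np.array(out)*1000; print(out.round(1)); print("median shift mm",np.median(out[:,3]),np.median(out[:,4]))
E
python3 - <<'E'
from st import *
barshift("pics/scene27.png")
E
```

```text
[[-85.   -2.    8.   10.    8. ]
 [-75.   -1.    8.    9.    8. ]
 [-65.   -0.5   5.    5.5   6.5]
 [-55.    0.    5.5   5.5   6.5]
 [-45.    1.    6.    5.    7. ]
 [-35.    1.    7.    6.    6.5]
 [-25.    2.5   7.    4.5   8. ]
 [-15.    3.    8.5   5.5   8. ]
 [ -5.   -1.    8.    9.    8. ]
 [  5.   -1.    4.5   5.5   7.5]
 [ 15.   -0.5   5.5   6.    7.5]
 [ 25.    0.    6.    6.    7. ]
 [ 35.    1.    7.    6.    7.5]
 [ 45.    1.    7.5   6.5   7. ]
 [ 55.    1.5   7.    5.5   6.5]
 [ 65.    2.    7.5   5.5   6. ]
 [ 75.    2.5   8.    5.5   6. ]
 [ 85.    0.5   8.5   8.    5.5]]
median shift mm 5.750000000000005 7.000000000000006
```

>>> carry_out --increments '[[[0, 0, 0], [-0.8, 0.1, 0], 0], [[0, 0, 0], [-1, 0, 0], 0], [[0, 0, 0], [-0.4, -0.9, 0], 0], [[0, 0, 0], [-0.2, -1, 0], 0], [[0, 0, 0], [-0.2, -1, 0], 0], [[0, 0, 0], [-0.2, -1, 0], 0], [[0, 0, 0], [-0.2, -1, 0], 0], [[0, 0, 0], [0, -1, 0], 0]]'

```text
t: 27.9
tool_pos: [0.5204, 0.0749, 0.1969]
tool_rot: [1.328, 1.135, -1.335]
contact_force: [0.7, 0.4, 1.0]
opening: 0.0
```

>>> carry_out --increments '[[[0, 0, 0], [0, -0.9, 0], 0], [[0, -0.1, 0], [0.5, -0.1, 0], 0], [[0, -0.1, 0], [0.4, 0, 0], 0]]'

```text
t: 28.2
tool_pos: [0.5387, 0.0513, 0.1975]
tool_rot: [1.343, 1.117, -1.32]
contact_force: [1.1, -0.6, -0.4]
opening: 0.0001
```

```bash
python3 - <<'E'
from st import *
r=meas(np.load("rec.npy"))
goto(r,-.066,-.074)
E
```

```text
rec world [ 0.6343  0.1082 -0.179 ] loss 6.4 in dock x -0.0634 y 0.0006 th -0.0190  front -0.0084
t 28.25 tcp [0.5396 0.0515 0.1978] tip [0.5424 0.052  0.0248] tipdock [-0.1452 -0.0696] F [-0.5 -0.2  0.5] jaw_yaw -1.740 xaxis [ 0.016  0.003 -1.   ] open 0.000
tip in rec [-0.0805 -0.0717]
to rec(-0.066,-0.074): delta units [ 0.69 -0.24 -0.04] turn [-0.03  0.16  0.09]
```

>>> carry_out --increments '[[[0, 0, 0], [0.4, -0.15, 0], 0], [[0, -0.05, 0], [0.25, -0.05, 0.02], 0], [[0, -0.1, 0], [0.12, -0.04, 0.06], 0], [[0, -0.1, 0], [0.12, -0.04, 0.06], 0]]'

```text
t: 28.65
tool_pos: [0.5556, 0.0478, 0.1978]
tool_rot: [1.344, 1.115, -1.313]
contact_force: [-16.1, -0.8, 11.1]
opening: -0.0001
```

```bash
python3 - <<'E'
from st import *
r=meas(np.load("rec.npy"))
E
```

```text
rec world [ 0.6351  0.1078 -0.1441] loss 9.0 in dock x -0.0625 y 0.0004 th 0.0159  front -0.0075
t 28.70 tcp [0.5556 0.0478 0.1978] tip [0.5592 0.0484 0.0249] tipdock [-0.1281 -0.0704] F [-13.3  -0.5   7.9] jaw_yaw -1.737 xaxis [ 0.021  0.003 -1.   ] open -0.000
tip in rec [-0.0667 -0.0698]
```

>>> carry_out --increments '[[[0, -0.1, 0], [0.08, -0.06, 0.1], 0], [[0, -0.1, 0], [0.08, -0.06, 0.1], 0]]'

```text
t: 28.9
tool_pos: [0.555, 0.0471, 0.198]
tool_rot: [1.346, 1.116, -1.307]
contact_force: [-6.2, 1.6, -0.8]
opening: 0.0003
```

```bash
python3 - <<'E'
from st import *
r=meas(np.load("rec.npy"))
im,d=get_image("scene"); cv2.imwrite("pics/scene29.png",im)
barshift("pics/scene29.png")
E
```

```text
rec world [ 0.6352  0.1079 -0.1436] loss 6.8 in dock x -0.0624 y 0.0005 th 0.0164  front -0.0074
t 28.95 tcp [0.555  0.0471 0.198 ] tip [0.5592 0.0482 0.025 ] tipdock [-0.128  -0.0706] F [-7.   2.8 -0.4] jaw_yaw -1.735 xaxis [ 0.024  0.006 -1.   ] open 0.000
tip in rec [-0.0667 -0.07  ]
[[-85.   -2.    8.   10.    8. ]
 [-75.   -1.    8.    9.    7.5]
 [-65.   -0.5   5.    5.5   6.5]
 [-55.    0.    5.5   5.5   6.5]
 [-45.    1.    6.    5.    6.5]
 [-35.    1.    7.    6.    6.5]
 [-25.    2.5   7.    4.5   8.5]
 [-15.    3.    8.5   5.5   8. ]
 [ -5.   -1.    8.    9.    8. ]
 [  5.   -1.    4.5   5.5   7.5]
 [ 15.   -0.5   5.5   6.    7.5]
 [ 25.    0.    6.    6.    7. ]
 [ 35.    1.    7.    6.    7.5]
 [ 45.    1.    7.    6.    7. ]
 [ 55.    1.5   7.    5.5   6.5]
 [ 65.    2.    7.5   5.5   6. ]
 [ 75.    2.5   7.5   5.    5.5]
 [ 85.    0.5   8.5   8.    5.5]]
median shift mm 5.750000000000005 7.000000000000006
```

>>> carry_out --increments '[[[0, 0, 0], [-0.8, 0, 0], 0], [[0, 0, 0], [-1, 0, 0], 0], [[0, 0.1, 0], [-0.2, 0.9, 0], 0], [[0, 0, 0], [0, 1, 0], 0], [[0, 0, 0], [0, 1, 0], 0], [[0, 0, 0], [0, 1, 0], 0], [[0, 0, 0], [0, 1, 0], 0], [[0, 0, 0], [0.3, 1, -0.1], 0]]'

```text
t: 29.8
tool_pos: [0.5203, 0.1708, 0.1955]
tool_rot: [1.343, 1.122, -1.311]
contact_force: [0.5, -0.4, 0.5]
opening: 0.0001
```

>>> carry_out --increments '[[[0, 0, 0], [0.4, 1, -0.1], 0], [[0, 0, 0], [0.6, 0.2, 0], 0], [[0, 0, 0], [0.4, 0, 0], 0]]'

```text
t: 30.1
tool_pos: [0.5489, 0.1999, 0.1933]
tool_rot: [1.34, 1.124, -1.305]
contact_force: [-0.3, -0.6, 0.3]
opening: 0.0001
```

```bash
python3 - <<'E'
from st import *
r=meas(np.load("rec.npy"))
goto(r,-.066,.076)
E
```

```text
rec world [ 0.6353  0.1079 -0.1486] loss 6.9 in dock x -0.0623 y 0.0005 th 0.0114  front -0.0073
t 30.15 tcp [0.5497 0.1995 0.1936] tip [0.5533 0.201  0.0206] tipdock [-0.1582  0.0793] F [-0.2 -0.7  0.3] jaw_yaw -1.729 xaxis [ 0.02   0.009 -1.   ] open -0.000
tip in rec [-0.0949  0.0799]
to rec(-0.066,0.076): delta units [ 1.4  -0.41  0.17] turn [-0.09  0.2  -0.02]
```

>>> carry_out --increments '[[[-0.05, 0, 0], [0.5, -0.2, 0.1], 0], [[0, 0, 0], [0.5, -0.1, 0], 0], [[0, 0, 0], [0.25, 0, 0], 0], [[0, -0.05, 0], [0.12, 0, 0.03], 0], [[0, -0.05, 0], [0.12, 0, 0.03], 0]]'

```text
t: 30.65
tool_pos: [0.5791, 0.192, 0.1955]
tool_rot: [1.338, 1.122, -1.313]
contact_force: [-13.4, 3.2, 9.5]
opening: 0.0001
```

```bash
python3 - <<'E'
from st import *
r=meas(np.load("rec.npy"))
E
```

```text
rec world [ 0.6357  0.1079 -0.1642] loss 5.7 in dock x -0.0620 y 0.0006 th -0.0042  front -0.0070
t 30.70 tcp [0.5791 0.1921 0.1955] tip [0.5818 0.1928 0.0225] tipdock [-0.1287  0.0758] F [-10.9   1.6   5.9] jaw_yaw -1.731 xaxis [ 0.016  0.004 -1.   ] open 0.000
tip in rec [-0.0671  0.0749]
```

>>> carry_out --increments '[[[0, -0.1, 0], [0.12, 0, 0.06], 0], [[0, -0.1, 0], [0.12, 0, 0.06], 0], [[0, -0.1, 0], [0.12, 0, 0.03], 0]]'

```text
t: 31.0
tool_pos: [0.58, 0.1925, 0.1953]
tool_rot: [1.34, 1.12, -1.312]
contact_force: [-14.5, 1.3, 9.9]
opening: 0.0001
```

```bash
python3 - <<'E'
from st import *
r=meas(np.load("rec.npy"))
im,d=get_image("scene"); cv2.imwrite("pics/scene31.png",im)
barshift("pics/scene31.png")
E
```

```text
rec world [ 0.6363  0.1081 -0.1706] loss 5.9 in dock x -0.0615 y 0.0009 th -0.0106  front -0.0065
t 31.05 tcp [0.58   0.1925 0.1953] tip [0.583  0.1933 0.0223] tipdock [-0.1276  0.0764] F [-13.6   1.5   8.3] jaw_yaw -1.733 xaxis [ 0.017  0.004 -1.   ] open -0.000
tip in rec [-0.0669  0.0748]
[[-85.   -2.    8.   10.    8.5]
 [-75.   -1.    8.    9.    8. ]
 [-65.   -0.5   7.    7.5   8. ]
 [-55.    0.    5.5   5.5   8. ]
 [-45.    1.    6.    5.    7.5]
 [-35.    1.    8.    7.    7.5]
 [-25.    2.5   8.    5.5   9. ]
 [-15.    3.    8.5   5.5   9. ]
 [ -5.   -1.    9.   10.    8.5]
 [  5.   -1.    9.   10.    9. ]
 [ 15.   -0.5   5.5   6.    9.5]
 [ 25.    0.    6.    6.    8. ]
 [ 35.    1.    7.    6.    8. ]
 [ 45.    1.    7.5   6.5   7.5]
 [ 55.    1.5   7.    5.5   7. ]
 [ 65.    2.    8.    6.    6.5]
 [ 75.    2.5   8.    5.5   6.5]
 [ 85.    0.5   8.5   8.    6. ]]
median shift mm 6.000000000000005 8.000000000000007
```

>>> carry_out --increments '[[[0, -0.12, 0], [0.15, 0, 0.1], 0], [[0, -0.12, 0], [0.15, 0, 0.1], 0]]'

```text
t: 31.3
tool_pos: [0.5807, 0.1928, 0.1953]
tool_rot: [1.343, 1.117, -1.31]
contact_force: [-14.5, 1.7, 4.8]
opening: -0.0001
```

>>> carry_out --increments '[[[0, -0.12, 0], [0.15, 0, 0.1], 0], [[0, -0.12, 0], [0.15, 0, 0.1], 0]]'

```text
t: 31.5
tool_pos: [0.5808, 0.193, 0.1953]
tool_rot: [1.343, 1.116, -1.312]
contact_force: [-14.1, 1.4, 5.6]
opening: -0.0001
```

```bash
python3 - <<'E'
from st import *
r=meas(np.load("rec.npy"))
E
```

```text
rec world [ 0.637   0.1084 -0.1792] loss 7.9 in dock x -0.0608 y 0.0012 th -0.0192  front -0.0058
t 31.55 tcp [0.5808 0.193  0.1953] tip [0.5842 0.1937 0.0223] tipdock [-0.1265  0.077 ] F [-14.5   0.9   5.2] jaw_yaw -1.735 xaxis [ 0.02   0.004 -1.   ] open 0.000
tip in rec [-0.0672  0.0745]
```

>>> carry_out --increments '[[[0, 0, 0], [-0.8, 0.1, 0], 0], [[0, 0, 0], [-1, 0, 0], 0], [[0, 0.1, 0], [-0.4, -0.9, 0], 0], [[0, 0, 0], [-0.2, -1, 0], 0], [[0, 0, 0], [-0.2, -1, 0], 0], [[0, 0, 0], [-0.2, -1, 0], 0], [[0, 0, 0], [-0.2, -1, 0], 0], [[0, 0, 0], [0, -1, 0], 0]]'

```text
t: 32.35
tool_pos: [0.5172, 0.0732, 0.1947]
tool_rot: [1.336, 1.124, -1.32]
contact_force: [-0.4, -0.1, 0.4]
opening: -0.0
```

>>> carry_out --increments '[[[0, 0, 0], [0.1, -0.9, 0], 0], [[0, 0, 0], [0.5, -0.2, 0], 0], [[0, 0, 0], [0.4, 0, 0], 0]]'

```text
t: 32.65
tool_pos: [0.5375, 0.0478, 0.1949]
tool_rot: [1.339, 1.121, -1.322]
contact_force: [-0.2, -0.8, -0.4]
opening: -0.0002
```

```bash
python3 - <<'E'
from st import *
r=meas(np.load("rec.npy"))
goto(r,-.066,-.074)
E
```

```text
rec world [ 0.6369  0.1081 -0.1692] loss 7.7 in dock x -0.0609 y 0.0009 th -0.0092  front -0.0059
t 32.70 tcp [0.5385 0.0481 0.1952] tip [0.5405 0.0486 0.0222] tipdock [-0.1465 -0.0732] F [ 0.4 -0.6  0.2] jaw_yaw -1.738 xaxis [ 0.011  0.003 -1.   ] open 0.000
tip in rec [-0.085  -0.0748]
to rec(-0.066,-0.074): delta units [ 0.94 -0.12  0.09] turn [-0.03  0.11  0.07]
```

>>> carry_out --increments '[[[0, 0, 0], [0.5, -0.1, 0.05], 0], [[0, -0.05, 0], [0.3, -0.05, 0], 0], [[0, -0.1, 0], [0.12, -0.03, 0.06], 0], [[0, -0.1, 0], [0.12, -0.03, 0.06], 0]]'

```text
t: 33.1
tool_pos: [0.5578, 0.0459, 0.1955]
tool_rot: [1.34, 1.119, -1.314]
contact_force: [-15.9, 0.8, 10.2]
opening: -0.0
```

>>> carry_out --increments '[[[0, -0.12, 0], [0.15, -0.02, 0.1], 0], [[0, -0.12, 0], [0.15, -0.02, 0.1], 0]]'

```text
t: 33.3
tool_pos: [0.5584, 0.0465, 0.1953]
tool_rot: [1.337, 1.123, -1.315]
contact_force: [-15.2, 1.7, 6.4]
opening: -0.0
```

```bash
python3 - <<'E'
from st import *
r=meas(np.load("rec.npy"))
im,d=get_image("scene"); cv2.imwrite("pics/scene33.png",im)
barshift("pics/scene33.png")
E
```

```text
rec world [ 0.6378  0.1076 -0.1489] loss 7.8 in dock x -0.0598 y 0.0006 th 0.0111  front -0.0048
t 33.35 tcp [0.5584 0.0466 0.1953] tip [0.5606 0.0474 0.0223] tipdock [-0.1264 -0.0712] F [-15.6   1.3   5.5] jaw_yaw -1.732 xaxis [ 0.013  0.004 -1.   ] open 0.001
tip in rec [-0.0674 -0.0711]
[[-85.   -2.    8.   10.    9.5]
 [-75.   -1.    8.    9.    9. ]
 [-65.   -0.5   9.5  10.    9.5]
 [-55.    0.   10.5  10.5   9.5]
 [-45.    1.    6.    5.    9. ]
 [-35.    1.    8.    7.    8.5]
 [-25.    2.5   8.    5.5  10. ]
 [-15.    3.    8.5   5.5   9.5]
 [ -5.   -1.    9.5  10.5   9.5]
 [  5.   -1.    9.5  10.5  10. ]
 [ 15.   -0.5  10.5  11.   10. ]
 [ 25.    0.    6.    6.    9. ]
 [ 35.    1.    7.    6.   10. ]
 [ 45.    1.    7.5   6.5   9.5]
 [ 55.    1.5   7.    5.5   8.5]
 [ 65.    2.    8.    6.    7. ]
 [ 75.    2.5   8.    5.5   7.5]
 [ 85.    0.5   8.5   8.    7.5]]
median shift mm 6.750000000000005 9.500000000000009
```

>>> carry_out --increments '[[[0, -0.12, 0], [0.22, -0.02, 0.12], 0], [[0, -0.12, 0], [0.22, -0.02, 0.12], 0]]'

```text
t: 33.6
tool_pos: [0.56, 0.0482, 0.1952]
tool_rot: [1.332, 1.134, -1.319]
contact_force: [-20.9, 2.3, 11.3]
opening: 0.0
```

```bash
python3 - <<'E'
from st import *
r=meas(np.load("rec.npy"))
E
```

```text
rec world [ 0.6379  0.1077 -0.1486] loss 8.3 in dock x -0.0598 y 0.0007 th 0.0114  front -0.0048
t 33.65 tcp [0.5601 0.0484 0.1952] tip [0.5607 0.0498 0.0222] tipdock [-0.1268 -0.0688] F [-20.    3.6   9.3] jaw_yaw -1.729 xaxis [ 0.003  0.008 -1.   ] open -0.000
tip in rec [-0.0677 -0.0687]
```

>>> carry_out --increments '[[[0, 0, 0], [-0.8, -0.2, 0], 0], [[0, 0, 0], [-1, 0, 0], 0], [[0, 0, 0], [-0.2, 0.9, 0], 0], [[0, 0, 0], [0, 1, 0], 0], [[0, 0, 0], [0, 1, 0], 0], [[0, 0, 0], [0, 1, 0], 0], [[0, 0, 0], [0, 1, 0], 0], [[0, 0, 0], [0.3, 1, 0], 0]]'

```text
t: 34.45
tool_pos: [0.5244, 0.1688, 0.1937]
tool_rot: [1.331, 1.137, -1.318]
contact_force: [-0.1, -0.3, -0.1]
opening: 0.0002
```

>>> carry_out --increments '[[[-0.05, 0, -0.05], [0.4, 1, 0], 0], [[0, 0, 0], [0.6, 0.2, 0], 0], [[0, 0, 0], [0.4, 0, 0], 0]]'

```text
t: 34.75
tool_pos: [0.5531, 0.1981, 0.1936]
tool_rot: [1.328, 1.134, -1.318]
contact_force: [-0.1, 0.7, 0.4]
opening: 0.0001
```

```bash
python3 - <<'E'
from st import *
r=meas(np.load("rec.npy"))
goto(r,-.066,.076)
E
```

```text
rec world [ 0.6375  0.1083 -0.1568] loss 7.6 in dock x -0.0603 y 0.0012 th 0.0032  front -0.0053
t 34.80 tcp [0.554  0.1977 0.1939] tip [0.5548 0.1986 0.0209] tipdock [-0.1563  0.0772] F [ 0.6 -0.6  0.2] jaw_yaw -1.727 xaxis [ 0.005  0.005 -1.   ] open 0.000
tip in rec [-0.0958  0.0763]
to rec(-0.066,0.076): delta units [ 1.47 -0.25  0.15] turn [-0.05  0.05 -0.04]
```

>>> carry_out --increments '[[[-0.05, 0, 0], [0.5, -0.15, 0.1], 0], [[0, 0, 0], [0.5, 0, 0], 0], [[0, 0, 0], [0.25, 0, 0], 0], [[0, -0.05, 0], [0.15, 0, 0.03], 0], [[0, -0.1, 0], [0.2, 0, 0.06], 0]]'

```text
t: 35.3
tool_pos: [0.5842, 0.1938, 0.1957]
tool_rot: [1.324, 1.132, -1.327]
contact_force: [-26.9, 3.3, 13.0]
opening: -0.0002
```

>>> carry_out --increments '[[[0, -0.12, 0], [0.2, 0, 0.1], 0], [[0, -0.12, 0], [0.22, 0, 0.1], 0]]'

```text
t: 35.5
tool_pos: [0.5854, 0.1941, 0.1955]
tool_rot: [1.319, 1.136, -1.336]
contact_force: [-22.0, -0.8, 11.4]
opening: 0.0002
```

```bash
python3 - <<'E'
from st import *
r=meas(np.load("rec.npy"))
E
```

```text
rec world [ 0.6381  0.1082 -0.1677] loss 8.1 in dock x -0.0596 y 0.0012 th -0.0077  front -0.0046
t 35.55 tcp [0.5855 0.1941 0.1955] tip [0.5835 0.1939 0.0225] tipdock [-0.1273  0.0771] F [-21.1   0.8  11.4] jaw_yaw -1.731 xaxis [-0.012 -0.001 -1.   ] open -0.000
tip in rec [-0.0682  0.0754]
```

>>> carry_out --increments '[[[0, 0, 0], [-0.4, 0, 0], 0], [[0, 0, 0], [-0.8, 0.1, 0], 0], [[0, 0, 0], [-0.8, -0.5, 0], 0], [[0, -0.1, 0], [-0.2, -1, 0], 0], [[0, 0, 0], [-0.2, -1, 0], 0], [[0, 0, 0], [-0.2, -1, 0], 0], [[0, 0, 0], [-0.2, -1, 0], 0], [[0, 0, 0], [-0.1, -1, 0], 0]]'

```text
t: 36.35
tool_pos: [0.5236, 0.0829, 0.1951]
tool_rot: [1.324, 1.129, -1.325]
contact_force: [0.7, -0.1, 0.2]
opening: -0.0003
```

>>> carry_out --increments '[[[0, 0, 0], [0.1, -1, 0], 0], [[0, 0, 0], [0.5, -0.5, 0], 0], [[0, 0, 0], [0.4, 0, 0], 0]]'

```text
t: 36.65
tool_pos: [0.5436, 0.0493, 0.1953]
tool_rot: [1.327, 1.126, -1.327]
contact_force: [-0.1, 0.5, 0.4]
opening: -0.0002
```

```bash
python3 - <<'E'
from st import *
r=meas(np.load("rec.npy"))
goto(r,-.066,-.074)
E
```

```text
rec world [ 0.6378  0.1079 -0.1552] loss 6.8 in dock x -0.0599 y 0.0008 th 0.0048  front -0.0049
t 36.70 tcp [0.5446 0.0498 0.1957] tip [0.5452 0.0495 0.0227] tipdock [-0.1421 -0.0716] F [ 0.3 -1.5  0.4] jaw_yaw -1.732 xaxis [ 0.003 -0.002 -1.   ] open -0.000
tip in rec [-0.0825 -0.072 ]
to rec(-0.066,-0.074): delta units [ 0.8  -0.23  0.07] turn [0.02 0.03 0.01]
```

```bash
cat >> st.py <<'E'
def barpos(fn):
    b=cv2.imread(fn).astype(np.float32).mean(2); xs=np.arange(-.02,.022,.0004); o=[]
    for y in np.arange(-.08,.081,.004):
        u=proj("scene",toworld(DOCK,np.c_[xs,np.full(len(xs),y),np.full(len(xs),.046)])).astype(np.float32)
        p=cv2.remap(b,u[None,:,0],u[None,:,1],cv2.INTER_CUBIC)[0]
        i=np.argmax(p); w=(p-p[i]*.75).clip(0); k=abs(xs-xs[i])<.005; o.append((w*xs*k).sum()/(w*k).sum())
    o=np.array(o)*1000; print(fn,"bar centre: left half %.2f right half %.2f med %.2f"%(np.median(o[21:]),np.median(o[:20]),np.median(o)))
E
python3 - <<'E'
from st import *
im,d=get_image("scene"); cv2.imwrite("pics/scene36.png",im)
for f in ("scene0","scene27","scene29","scene31","scene33","scene36"): barpos(f"pics/{f}.png")
E
```

```text
pics/scene0.png bar centre: left half -7.91 right half -7.98 med -7.98
pics/scene27.png bar centre: left half -0.17 right half -0.30 med -0.24
pics/scene29.png bar centre: left half -0.46 right half -0.46 med -0.46
pics/scene31.png bar centre: left half 0.55 right half 0.49 med 0.51
pics/scene33.png bar centre: left half 1.72 right half 1.63 med 1.68
pics/scene36.png bar centre: left half 1.13 right half 0.96 med 1.04
```

>>> carry_out --increments '[[[0, 0, 0], [0.5, -0.15, 0.05], 0], [[0, -0.05, 0], [0.2, -0.05, 0], 0], [[0, -0.05, 0], [0.1, -0.02, 0.04], 0], [[0, -0.05, 0], [0.1, -0.02, 0.04], 0], [[0, -0.05, 0], [0.1, -0.02, 0.04], 0]]'

```text
t: 37.25
tool_pos: [0.5607, 0.0479, 0.1955]
tool_rot: [1.32, 1.134, -1.328]
contact_force: [-12.6, -1.8, 9.2]
opening: -0.0003
```

```bash
python3 - <<'E'
from st import *
r=meas(np.load("rec.npy"))
im,d=get_image("scene"); cv2.imwrite("pics/scene37.png",im); barpos("pics/scene37.png")
E
```

```text
rec world [ 0.6381  0.1078 -0.1524] loss 8.7 in dock x -0.0596 y 0.0008 th 0.0076  front -0.0046
t 37.30 tcp [0.5607 0.0479 0.1956] tip [0.5598 0.0477 0.0226] tipdock [-0.1274 -0.071 ] F [-12.5  -0.5   7. ] jaw_yaw -1.727 xaxis [-0.006 -0.001 -1.   ] open 0.000
tip in rec [-0.0683 -0.0713]
pics/scene37.png bar centre: left half 1.59 right half 1.44 med 1.45
```

>>> carry_out --increments '[[[0, -0.1, 0], [0.2, -0.05, 0.08], 0], [[0, -0.1, 0], [0.2, -0.05, 0.08], 0]]'

```text
t: 37.55
tool_pos: [0.5626, 0.0476, 0.1956]
tool_rot: [1.314, 1.144, -1.335]
contact_force: [-20.2, 2.2, 11.0]
opening: -0.0002
```

```bash
python3 - <<'E'
from st import *
r=meas(np.load("rec.npy"))
im,d=get_image("scene"); cv2.imwrite("pics/scene38.png",im); barpos("pics/scene38.png")
E
```

```text
rec world [ 0.6382  0.108  -0.151 ] loss 7.6 in dock x -0.0595 y 0.0011 th 0.0090  front -0.0045
t 37.60 tcp [0.5626 0.0476 0.1955] tip [0.5597 0.0477 0.0226] tipdock [-0.1275 -0.071 ] F [-21.2   1.2  12.4] jaw_yaw -1.725 xaxis [-0.017  0.001 -1.   ] open 0.000
tip in rec [-0.0686 -0.0714]
pics/scene38.png bar centre: left half 1.86 right half 1.67 med 1.70
```

>>> carry_out --increments '[[[0, 0, 0], [-0.4, -0.1, 0], 0], [[0, 0, 0], [-0.8, -0.1, 0], 0], [[0, 0, 0], [-0.8, 0.5, 0], 0], [[0, 0, 0], [0, 1, 0], 0]]'

```text
t: 38.05
tool_pos: [0.5208, 0.0744, 0.1945]
tool_rot: [1.313, 1.144, -1.336]
contact_force: [0.4, 0.7, 0.6]
opening: 0.0003
```

```bash
python3 - <<'E'
from st import *
r=meas(np.load("rec.npy"))
im,d=get_image("scene"); cv2.imwrite("pics/scene39.png",im); barpos("pics/scene39.png"); goto(r,-.066,.076)
E
```

```text
rec world [ 0.638   0.108  -0.1574] loss 6.5 in dock x -0.0597 y 0.0010 th 0.0026  front -0.0047
t 38.10 tcp [0.5213 0.0767 0.1949] tip [0.5185 0.0771 0.0219] tipdock [-0.1728 -0.0485] F [-0.8  1.8 -1.1] jaw_yaw -1.723 xaxis [-0.016  0.002 -1.   ] open 0.000
tip in rec [-0.1131 -0.0492]
pics/scene39.png bar centre: left half 1.29 right half 1.26 med 1.25
to rec(-0.066,0.076): delta units [3.28 5.87 0.09] turn [-0.01 -0.16 -0.09]
```

>>> carry_out --increments '[[[0, -0.1, -0.1], [0, 1, 0], 0], [[0, -0.1, 0], [0, 1, 0], 0], [[0, 0, 0], [0, 1, 0], 0], [[0, 0, 0], [0.1, 1, 0], 0], [[0, 0, 0], [0.4, 0.9, 0], 0], [[0, 0, 0], [0.7, 0.4, 0], 0], [[0, 0, 0], [0.6, 0, 0], 0]]'

```text
t: 38.85
tool_pos: [0.5603, 0.1852, 0.1958]
tool_rot: [1.329, 1.123, -1.316]
contact_force: [-0.1, -0.6, 0.3]
opening: 0.0003
```

```bash
python3 - <<'E'
from st import *
r=np.load("rec.npy"); o,T,tip=state(); print(todock(r,tip))
goto(r,-.066,.076)
E
```

```text
t 38.85 tcp [0.5603 0.1852 0.1958] tip [0.5621 0.185  0.0229] tipdock [-0.147  0.065] F [-0.1 -0.6  0.3] jaw_yaw -1.728 xaxis [ 0.01  -0.001 -1.   ] open 0.000
[-0.08703869  0.06420367]
to rec(-0.066,0.076): delta units [1.13 0.42 0.06] turn [ 0.01  0.1  -0.03]
```

>>> carry_out --increments '[[[0, 0, 0], [-0.1, 0.6, 0], 0], [[0, 0, 0], [0.5, 0.1, 0], 0], [[0, 0, 0], [0.3, 0, 0], 0]]'

```text
t: 39.15
tool_pos: [0.5762, 0.1993, 0.1959]
tool_rot: [1.33, 1.122, -1.316]
contact_force: [0.3, 0.3, 0.4]
opening: -0.0001
```

```bash
python3 - <<'E'
from st import *
r=np.load("rec.npy"); o,T,tip=state(); print(todock(r,tip))
goto(r,-.066,.076)
E
```

```text
t 39.15 tcp [0.5762 0.1993 0.1959] tip [0.5782 0.199  0.0229] tipdock [-0.1333  0.0814] F [0.3 0.3 0.4] jaw_yaw -1.729 xaxis [ 0.011 -0.001 -1.   ] open -0.000
[-0.0733117   0.08057104]
to rec(-0.066,0.076): delta units [ 0.33 -0.28  0.05] turn [ 0.01  0.11 -0.02]
```

>>> carry_out --increments '[[[0, 0, 0], [0.25, -0.2, 0], 0], [[0, -0.05, 0], [0.15, 0, 0.03], 0], [[0, -0.08, 0], [0.15, 0, 0.05], 0], [[0, -0.1, 0], [0.18, 0, 0.06], 0]]'

```text
t: 39.55
tool_pos: [0.5844, 0.1946, 0.1956]
tool_rot: [1.323, 1.13, -1.33]
contact_force: [-21.3, 2.3, 12.3]
opening: 0.0
```

```bash
python3 - <<'E'
from st import *
r=meas(np.load("rec.npy"))
im,d=get_image("scene"); cv2.imwrite("pics/scene40.png",im); barpos("pics/scene40.png")
E
```

```text
rec world [ 0.6385  0.1081 -0.163 ] loss 6.8 in dock x -0.0593 y 0.0012 th -0.0030  front -0.0043
t 39.60 tcp [0.5844 0.1946 0.1956] tip [0.5837 0.1943 0.0226] tipdock [-0.127   0.0775] F [-19.6   1.3  11.9] jaw_yaw -1.731 xaxis [-0.004 -0.002 -1.   ] open 0.000
tip in rec [-0.068   0.0761]
pics/scene40.png bar centre: left half 1.71 right half 1.60 med 1.63
```

>>> carry_out --increments '[[[0, -0.05, 0], [0.18, 0, 0.06], 0], [[0, 0, 0], [-0.3, 0, 0], 0], [[0, 0, 0], [-0.8, 0.1, 0], 0], [[0, 0, 0], [-1, 0, 0], 0], [[0, 0, 0], [-0.5, -1, 0], 0]]'

```text
t: 40.15
tool_pos: [0.5321, 0.1757, 0.1955]
tool_rot: [1.32, 1.133, -1.335]
contact_force: [0.1, -0.3, 0.3]
opening: -0.0002
```

```bash
python3 - <<'E'
from st import *
r=meas(np.load("rec.npy"))
im,d=get_image("scene"); cv2.imwrite("pics/scene41.png",im); barpos("pics/scene41.png"); goto(r,-.1,-.076); goto(r,-.066,-.076)
E
```

```text
rec world [ 0.6383  0.1081 -0.162 ] loss 7.9 in dock x -0.0595 y 0.0011 th -0.0020  front -0.0045
t 40.20 tcp [0.5313 0.173  0.1949] tip [0.5293 0.1722 0.0219] tipdock [-0.1772  0.047 ] F [ 0.8 -1.7 -0.7] jaw_yaw -1.733 xaxis [-0.011 -0.005 -1.   ] open 0.000
tip in rec [-0.1178  0.0457]
pics/scene41.png bar centre: left half 1.53 right half 1.44 med 1.47
to rec(-0.100,-0.076): delta units [-0.15 -6.2   0.09] turn [ 0.04 -0.1   0.04]
to rec(-0.066,-0.076): delta units [ 1.52 -6.47  0.09] turn [ 0.04 -0.1   0.04]
```

>>> carry_out --increments '[[[0, -0.1, 0], [-0.1, -1, 0], 0], [[0, 0, 0], [-0.1, -1, 0], 0], [[0, 0, 0], [-0.1, -1, 0], 0], [[0, 0, 0], [-0.05, -1, 0], 0], [[0, 0, 0], [0, -1, 0], 0], [[0, 0, 0], [0.2, -0.9, 0], 0], [[0, 0, 0], [0.5, -0.1, 0], 0]]'

```text
t: 40.95
tool_pos: [0.5419, 0.0489, 0.1973]
tool_rot: [1.334, 1.118, -1.325]
contact_force: [-0.4, 0.1, 0.1]
opening: 0.0002
```

```bash
python3 - <<'E'
from st import *
r=np.load("rec.npy"); o,T,tip=state(); print(todock(r,tip))
goto(r,-.066,-.075)
E
```

```text
t 40.95 tcp [0.5419 0.0489 0.1973] tip [0.5435 0.0485 0.0243] tipdock [-0.1436 -0.0728] F [-0.4  0.1  0.1] jaw_yaw -1.738 xaxis [ 0.009 -0.002 -1.   ] open 0.000
[-0.08393734 -0.07406358]
to rec(-0.066,-0.075): delta units [ 0.88 -0.19 -0.02] turn [0.02 0.09 0.07]
```

>>> carry_out --increments '[[[0, 0, 0], [0.5, -0.15, 0], 0], [[0, 0, 0], [0.3, -0.05, 0], 0], [[0, -0.06, 0], [0.12, -0.02, 0.04], 0], [[0, -0.06, 0], [0.12, -0.02, 0.04], 0], [[0, -0.08, 0], [0.15, -0.02, 0.04], 0]]'

```text
t: 41.45
tool_pos: [0.5619, 0.0465, 0.1953]
tool_rot: [1.325, 1.136, -1.34]
contact_force: [-21.3, 2.8, 16.2]
opening: -0.0001
```

```bash
python3 - <<'E'
from st import *
r=meas(np.load("rec.npy"))
im,d=get_image("scene"); cv2.imwrite("pics/scene42.png",im); barpos("pics/scene42.png")
E
```

```text
rec world [ 0.6385  0.1078 -0.1552] loss 7.9 in dock x -0.0592 y 0.0009 th 0.0048  front -0.0042
t 41.50 tcp [0.5619 0.0467 0.1953] tip [0.5597 0.0471 0.0223] tipdock [-0.1273 -0.0716] F [-18.7   2.1  12.4] jaw_yaw -1.737 xaxis [-0.013  0.002 -1.   ] open -0.000
tip in rec [-0.0684 -0.0722]
pics/scene42.png bar centre: left half 1.71 right half 1.60 med 1.68
```

>>> carry_out --increments '[[[0, 0, 0], [-0.3, 0, 0.05], 0], [[0, 0, 0], [-0.8, -0.1, 0], 0], [[0, 0, 0], [-1, -0.1, 0], 0], [[0, 0, 0], [-0.5, 0, 0.8], 0], [[0, 0, 0], [-0.3, 0, 1], 0], [[0, 0, 0], [0, 0, 1], 0], [[0, 0, 0], [0, -0.5, 1], 0], [[0, 0, 0], [0, -0.5, 0.5], 0]]'

```text
t: 42.35
tool_pos: [0.5031, 0.0283, 0.2827]
tool_rot: [1.318, 1.145, -1.335]
contact_force: [0.0, -1.2, 0.6]
opening: -0.0002
```

```bash
python3 - <<'E'
from st import *
r=meas(np.load("rec.npy"),"pics/m42.png")
im,d=get_image("scene"); cv2.imwrite("pics/scene43.png",im); barpos("pics/scene43.png")
s=cv2.resize(im[150:290,220:420],None,fx=4,fy=4,interpolation=cv2.INTER_CUBIC); cv2.imwrite("pics/s43.png",s)
E
```

```text
rec world [ 0.6385  0.1078 -0.1543] loss 6.5 in dock x -0.0592 y 0.0009 th 0.0057  front -0.0042
t 42.40 tcp [0.5036 0.0272 0.284 ] tip [0.5012 0.0277 0.1111] tipdock [-0.1819 -0.1001] F [ 0.4 -1.2  1.3] jaw_yaw -1.729 xaxis [-0.014  0.003 -1.   ] open 0.000
tip in rec [-0.1233 -0.1002]
pics/scene43.png bar centre: left half 1.66 right half 1.54 med 1.58
```

View pics/m42.png

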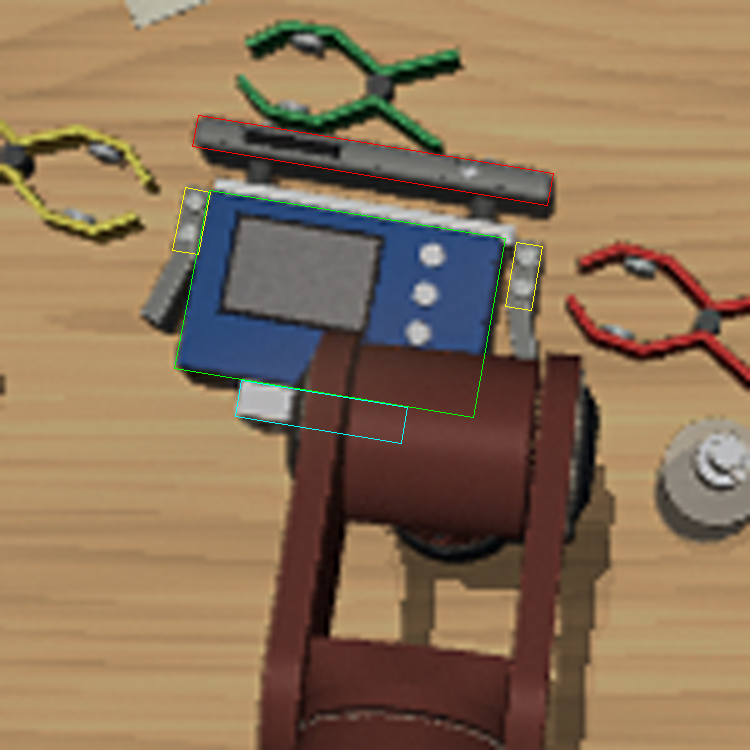

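View pics/s43.png

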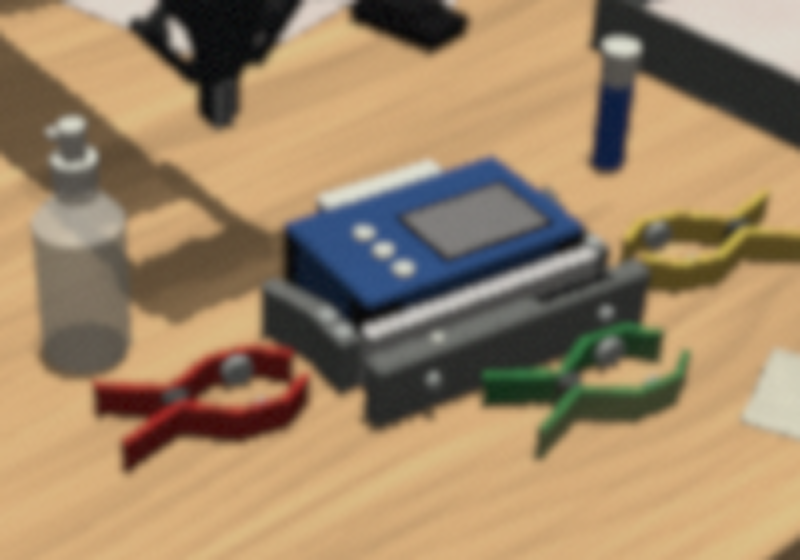

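```bash
python3 - <<'E'
from st import *
r=meas(np.load("rec.npy"))
im,d=get_image("scene"); cv2.imwrite("pics/scene44.png",im); barpos("pics/scene44.png")
print(finish_job())
E
```

```text
rec world [ 0.6385  0.108  -0.1541] loss 7.6 in dock x -0.0593 y 0.0011 th 0.0059  front -0.0043
t 42.50 tcp [0.5027 0.0278 0.2811] tip [0.4997 0.0286 0.1082] tipdock [-0.1836 -0.0994] F [-0.2 -0.1 -0.7] jaw_yaw -1.730 xaxis [-0.018  0.004 -1.   ] open 0.000
tip in rec [-0.1249 -0.0998]
pics/scene44.png bar centre: left half 1.65 right half 1.54 med 1.55
the job is handed in; nothing more can be done
None
```

I walked the recorder into the dock with alternating pushes of the closed fingers on its two rear corners, and handed the job in at about 42.5 s. finish_job reported no verdict.

**Slew:** The largest slew I measured between pushes was about 6°, against the 15° limit.

**Feeling for the end:** Near the end I pushed gently and alternately until the bar stopped. At 21–27 N on either corner, the case and bar no longer moved. The highest force I saw was 27 N, under the 45 N limit.

**Last checks, arm clear of everything:**
- **Position:** the case sits between the guides, about 1 mm off the centre line. It is about 0.3° off the dock's line, which is within my measuring error.
- **Bar:** the bar's free face was at about −12.5 mm and the case front is now at about −4.2 mm. That is about 8 mm of travel and matches the spring's full stroke.
- **Spring-back:** after the last push the bar settled back an estimated 0.1 mm from its bottomed position, and held there within measuring noise until I handed in.
- **Other things:** in the pictures the clamps, spray bottle and glue stick look unmoved. I did not check the stapler, mouse and mug afterwards, but the arm only went near them at height on the way in.

**Disagreements:**
- The bar's travel read about 9.6 mm in the side camera, against 8 mm nominal. I put this down to bias in my edge measurement and relied on the stall force and the case's position instead.
- During one approach on the left corner the finger came within a few millimetres of the connector block. I moved it aside before going forward and saw no contact force.

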